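# Load the approved coin holder into the photo cradle

### The job

First clear the red-tagged coin holder away: carry it to the red tray and set it down flat, face up, on the tray's floor before letting go of it (do not drop it in). Then slide the green-tagged coin holder, face up and coin end first, into the slot of the grey photo cradle until it is fully home against the stop, so that the coin shows in the window and the green tag sticks out. Leave the lens, the air blower and the phone where they are.

Things in the scene. Friction and masses are not known exactly. Their poses are not given: they have to be found in the camera images.
- pass_holder: Approved coin holder: white slab 100 long (x) x 60 wide (y) x 10 mm thick (z), about 70 g. On its upper face a black square with a brass coin (34 mm, centred at x = +20 mm) and a green tag across the -x end (x = -49 to -25 mm). Origin at the centre of its underside; +x to the coin end, z out of the coin face. It lies face up on a paper-thin black card.
- reject_holder: Rejected coin holder: the same slab, same size and axes, but its tag is red. It lies face up on the black card too; which of the two lies nearer the robot varies.
- pass_holder_tag (a point): Middle of the green tag on the upper face of the approved holder, 37 mm from its origin along its -x.
- cradle: Grey photo cradle fixed to the table, 76 (x) x 100 (y) x 35 mm high; level slot open at its front (-x) face, floor 14 mm above the table. Origin at the centre of its underside; +x is the direction of insertion. Window 44 mm wide (y), x = -26 to +14 mm, in the roof (27 to 35 mm high). A holder fully home has its origin at (-26, 0, 14) mm in this frame; 38 mm of it stick out.
- cradle_mouth (a point): Middle of the slot mouth at the slot floor: cradle frame (-38, 0, 14) mm; x axis = insertion. Slot 63 mm wide, 13 high, 62 deep; its first 12 mm are flared to 73 wide and 17 high. An aluminium tongue 30 mm wide, level with the slot floor, reaches 42 mm out of the mouth to carry the holder; fingers have room beside it.
- cradle_stop (a point): Middle of the slot's end stop at the slot floor: cradle frame (24, 0, 14) mm.
- reject_tray: Red open tray fixed to the table, 160 x 160 mm outside, 18 mm high, walls and floor 5 mm thick (inside 150 x 150 mm). Origin at the centre of its underside, its floor 5 mm above that.
- lens: Bystander: black camera lens standing upright, 72 mm diameter, 75 mm high, beyond the card. Origin at the centre of its underside.
- blower: Bystander: black rubber air blower standing upright with a red nozzle, 64 mm diameter, 150 mm high, on the robot's right. Origin at the centre of its underside.
- phone: Bystander: grey phone with a black screen, lying flat, 116 x 60 x 11 mm, on the robot's left. Origin at the centre of its underside.

How it is judged:
By the outcome, as a careful person would: the job done as asked, in the order asked, and still so for the second after the job is handed in, with the robot touching nothing.
It also fails if it takes over 61 s, if anything falls off the work surface, if the arm or the gripper's body presses on something with over 40 N, if the wrist force passes 120 N, or if a joint passes its speed limit or range.

### The arm

A 7-joint arm with a two-finger parallel gripper is mounted at the origin on the work surface. World frame = base frame: x ahead of the robot, y to its left, z up, the work surface at z = 0. Lengths are in mm, angles in rad, forces in N, time in s.
With the tool pointing down it reaches from about 400 to 850 mm from the base axis. Payload 10.4 kg.
Tool frame: the origin (TCP) lies at the very end of the fingers, on their centre line; the grasp point (between the pads) lies r.grip_point_offset behind it (r.grip_point_offset is the distance from the TCP to the grasp point, in mm); z points along the fingers, x is the direction in which the jaws open and shut, and the axes are right-handed (so a half turn about z gives the same grasp; the last joint's range is limited). The gripper opens to 87 mm and grips with 3 to 60 N. Pads are 19 mm wide; open, the fingers measure 117 mm over their backs; the gripper's body (75 mm by 190 mm) begins 51 mm behind the grasp point.
Start: joints at [1.107, 0.332, -0.065, 1.46, 0.022, 1.35, -0.088], TCP at [266.689, -565.271, 199.876] pointing down, gripper open.
Joint ranges: [-2.6, 2.6], [-0.5, 2.12], [-1.47, 1.34], [0.16, 2.42], [-1.27, 4.41], [0.06, 2.06], [-2.6, 2.6]. Speed limits (rad/s): [2.22, 2.22, 2.79, 2.79, 3.14, 3.14, 3.14].

### API

Orientations are given as a rotation vector (axis times angle).
In Python, from station import r, read_camera, camera_info gives the robot as it stands.
- The arm moves only by the tool jog_arm, never from a script. Its argument "moves" is one flat list of numbers, 5 for each row, row after row: the shift along the world's x, y, z in mm, then the turn about the world's z in degrees, then the opening in per cent of the stroke, from 0 (shut) to 100 (fully open). A call has 1 to 10 rows; each row is the pose to reach, as a shift and turn from the pose commanded when the call began; what a row does not reach only later rows make up. A row lasts 1/12 s, in which the tool goes at most 41.7 mm and 7.16 degrees, less where a joint would pass 70% of its speed; a pose out of reach is approached as far as the arm can. A call with a gripper value outside its range is refused whole. The fingers move at their own pace and stop on an object; "squeeze" is the grip in N (left out, the last holds). Time passes only in rows, so rows that repeat a pose let the fingers close. It gives the time, the measured TCP pose, the force and the opening at its end, in the units of the state.
- r.read_state(): the state, without advancing time (a new reading comes with each control period).
- read_camera(name): name is "scene" or "top"; returns (picture, depth): 480x640x3 uint8, red, green, blue; 480x640 float32, mm along the optical axis (not along the pixel's ray), 0 where there is no reading.
- camera_info(name): a dict with "fx", "fy", "cx", "cy" (pixels), "R" (3x3) and "t" (3): a world point X has camera coordinates R X + t. Camera axes: x right, y down, z forward; pixel columns grow to the right and rows downward; lengths in mm; the calibration is good to about 2 mm. A picture is of the moment at which its call begins. camera_info takes no time and is no camera call.
- r.close_job(): hands the job in, once; it reports no verdict.
The state is a dict: "time": time; "joints": joint angles; "joint_velocities": joint speeds; "effort": joint torques, N m; "tcp_pos": TCP position; "orientation": TCP orientation; "wrist_force": force on the tool from outside, world axes, zero at the start; "wrist_torque": the same for the moment, N m; "grip_width": finger opening in mm.
Only numpy, scipy, OpenCV 4.12 (cv2) and the standard library are available. Lean on these libraries where they do the work, as an engineer would, in place of code of your own. Each camera call takes 0.05 s, during which the arm holds its last target.

## Working session

There is one attempt and no reset: what is moved stays moved. The work goes in short steps, Python scripts to look and compute and a tool call to move; the robot and the scene stay as the last step left them, time stands still between calls to the robot, and variables do not carry over. Pictures are saved under pics/ and viewed, and the job is handed in when it is done.

Besides the shell and the picture viewer there is one more tool, called after "Call:" by a JSON object that holds its "name" and its "arguments", one argument or row to a line. jog_arm: Moves the arm, as the interface text tells. Its arguments: {"type":"object","properties":{"moves":{"type":"array"},"squeeze":{"type":"number"}},"required":["moves"]}

```bash
ls; mkdir -p pics
python3 - <<'E'
from station import r, read_camera, camera_info
import cv2, numpy as np
for n in("scene","top"):
    p,d=read_camera(n); cv2.imwrite(f"pics/{n}0.png",p[:,:,::-1]); np.savez(f"{n}0.npz",p=p,d=d)
    i=camera_info(n); print(n,i, -np.array(i['R']).T@np.array(i['t']))
s=r.read_state(); print(s['time'],s['tcp_pos'],s['orientation'],s['grip_width'],r.grip_point_offset,s['wrist_force'])
E
```

```text
pics
scene {'fx': 489.1469662243224, 'fy': 489.1469662243224, 'cx': 318.3683926698507, 'cy': 236.81776875081874, 'R': array([[-0.89538114,  0.44524485,  0.00704454],
       [ 0.34552834,  0.70465787, -0.61973176],
       [-0.28089637, -0.55246204, -0.78478209]]), 't': array([ 551.6775783 , -190.5223869 , 1483.29988548])} [ 976.44613439  708.08837865 1042.10809191]
top {'fx': 545.270258622998, 'fy': 545.270258622998, 'cx': 319.8213937432008, 'cy': 238.10036076469888, 'R': array([[ 0.0163051 , -0.99986184, -0.00323101],
       [-0.98697263, -0.01557745, -0.16013233],
       [ 0.16005988,  0.0057999 , -0.98709027]]), 't': array([  -1.97008288,  612.89916561, 1714.35547484])} [ 330.54730137   -2.365488   1790.36221155]
0.1 [ 266.53463175 -564.91223173  199.13539917] [-2.65290935e+00  1.68157906e+00  1.69726378e-03] 86.7255090562397 18.700000000000003 [-0.11501083 -0.53520446  0.8001888 ]
```

View pics/top0.png

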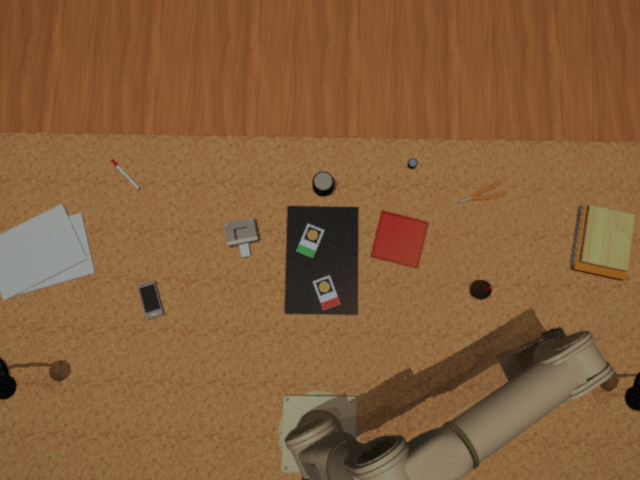

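View pics/scene0.png

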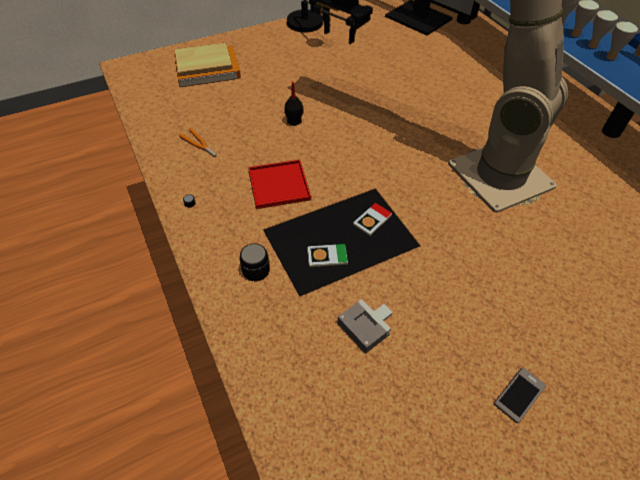

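The top view shows the green holder at about (310,240), the red one at (326,292), the cradle at (241,235), the tray at (400,240) and the lens at (323,183). The scene view shows the same layout: green (328,255), red (373,219), cradle (365,325).

```bash
cat > h.py <<'E'
import numpy as np, cv2
from station import camera_info
def ray(n,uv,z):
    i=camera_info(n);R=np.array(i['R']);t=np.array(i['t']);c=-R.T@t
    uv=np.atleast_2d(uv).astype(float)
    d=np.c_[(uv[:,0]-i['cx'])/i['fx'],(uv[:,1]-i['cy'])/i['fy'],np.ones(len(uv))]@R
    return c+d*((z-c[2])/d[:,2])[:,None]
def proj(n,X):
    i=camera_info(n);q=np.atleast_2d(X)@np.array(i['R']).T+i['t']
    return np.c_[q[:,0]/q[:,2]*i['fx']+i['cx'],q[:,1]/q[:,2]*i['fy']+i['cy']]
def masks(p):
    h=cv2.cvtColor(p,cv2.COLOR_RGB2HSV);H,S,V=[h[:,:,k].astype(int) for k in range(3)]
    return dict(green=(H>40)&(H<80)&(S>100)&(V>60),red=((H<6)|(H>174))&(S>150)&(V>80),white=(S<50)&(V>130),brass=(H>8)&(H<25)&(S>80)&(V>110), grey=(S<60)&(V>70))
def comps(m,win,amin=15):
    x0,y0,x1,y1=win; w=np.zeros(m.shape,np.uint8); w[y0:y1,x0:x1]=m[y0:y1,x0:x1]
    n,l,st,c=cv2.connectedComponentsWithStats(w,connectivity=8)
    return [(st[k][4],c[k],st[k][:4],l==k) for k in range(1,n) if st[k][4]>=amin]
E
python3 - <<'E'
from h import *
wins={'top':dict(card=(288,210,356,312),cradle=(215,210,270,265),tray=(365,205,432,272)),'scene':dict(card=(285,195,410,285),cradle=(330,290,400,355),tray=(240,150,320,212))}
for n in('top','scene'):
    p=np.load(n+'0.npz')['p'];m=masks(p)
    for k,z in(('green',10),('red',10),('brass',10),('white',10)):
        for a,c,b,_ in comps(m[k],wins[n]['card']): print(n,k,a,c.round(1),ray(n,c,z)[0].round(1))
    for a,c,b,mm in comps(m['grey'],wins[n]['cradle']): print(n,'cradle',a,c,b)
    for a,c,b,mm in comps(m['red'],wins[n]['tray'],100):
        q=cv2.boxPoints(cv2.minAreaRect(np.argwhere(mm)[:,::-1].astype(np.float32))); print(n,'tray',a,c,ray(n,c,9)[0].round(1),ray(n,q,18).round(0).tolist())
def crop(n,w,f,o):
    p=np.load(n+'0.npz')['p'][w[1]:w[3],w[0]:w[2],::-1]; cv2.imwrite(o,cv2.resize(p,None,fx=f,fy=f,interpolation=cv2.INTER_CUBIC))
crop('top',(210,205,270,265),10,'pics/ct.png'); crop('scene',(330,290,400,355),9,'pics/cs.png')
crop('top',(290,215,350,315),6,'pics/ht.png')
E
```

```text
top green 117 [305.5 250.8] [576.1  54.7  10. ]
top red 107 [330.2 303.2] [405.8 -29.2  10. ]
top brass 75 [312.3 234.4] [631.1  33.3  10. ]
top brass 67 [323.9 286.5] [459.6  -7.8  10. ]
top white 172 [310.  239.8] [613.1  40.5  10. ]
top white 186 [325.7 291.5] [443.5 -14.   10. ]
top cradle 811 [241.53637485 234.94697904] [225 219  33  39]
top tray 2144 [398.41744403 238.38106343] [ 622.6 -251.9    9. ] [[562.0, -158.0, 18.0], [715.0, -196.0, 18.0], [678.0, -349.0, 18.0], [526.0, -309.0, 18.0]]
scene green 169 [341.4 252.5] [576.2  55.   10. ]
scene red 111 [295.4 196.8] [ 601.1 -178.7   10. ]
scene red 135 [380.6 209.6] [406.  -28.9  10. ]
scene brass 759 [311.6 204.6] [ 572.5 -131.3   10. ]
scene brass 541 [399.8 206.9] [352.1 -13.7  10. ]
scene brass 92 [368.1 221.5] [459.7  -6.4  10. ]
scene brass 108 [319.4 254.1] [630.3  34.5  10. ]
scene brass 1392 [382.3 273.1] [513.5 158.4  10. ]
scene brass 58 [287.2 279.6] [738.5  69.7  10. ]
scene white 228 [371.3 219.2] [447.6  -9.7  10. ]
scene white 265 [325.1 254.6] [617.6  42.3  10. ]
scene cradle 1345 [366.47657993 321.89070632] [339 299  53  48]
scene tray 1989 [278.51080945 183.42835596] [ 622.8 -250.1    9. ] [[680.0, -345.0, 18.0], [513.0, -308.0, 18.0], [566.0, -154.0, 18.0], [721.0, -190.0, 18.0]]
```

View pics/ct.png

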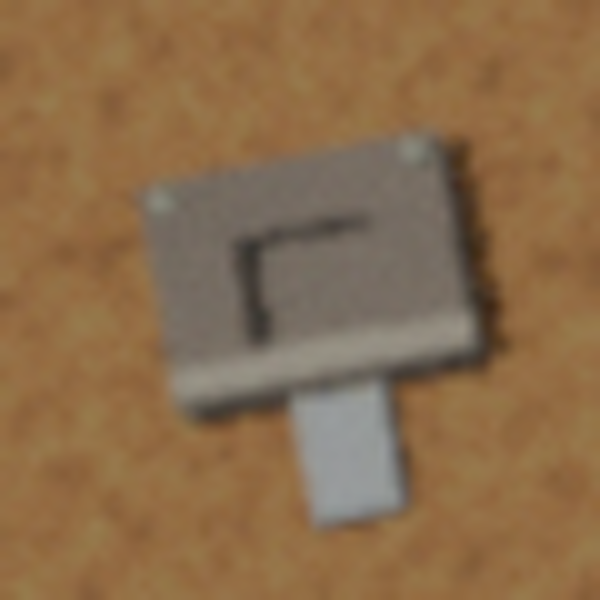

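View pics/cs.png

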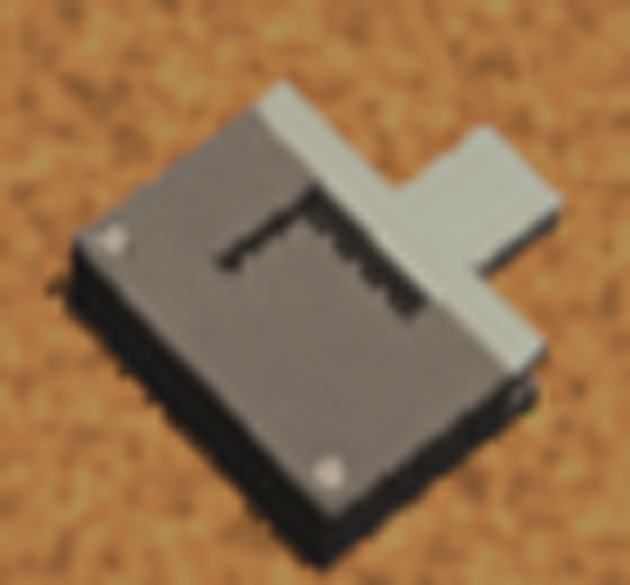

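View pics/ht.png

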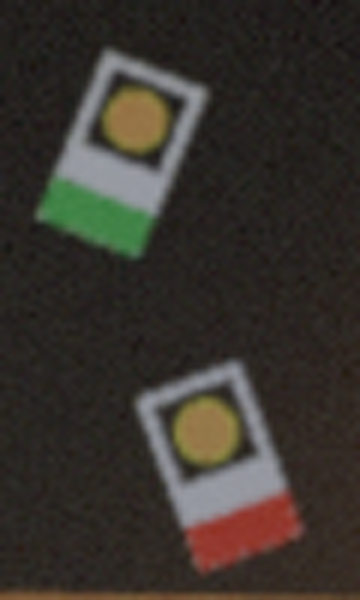

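Run:
```python
from h import *
def P(n,pts,z):
    f,o=(10,(210,205)) if n=='top' else (9,(330,290))
    return ray(n,(np.array(pts)+.5)/f-.5+o,z)
for n,roof,scr,tip in(('top',[(143,188),(436,133),(482,340),(176,402)],[(160,203),(413,151)],[(315,525),(405,510)]),
  ('scene',[(333,515),(78,235),(283,82),(548,350)],[(330,472),(113,238)],[(560,200),(487,125)])):
    a=P(n,roof,35)[:,:2];s=P(n,scr,35)[:,:2];t=P(n,tip,14)[:,:2]
    print(n,'roof',a.round(1).tolist(),'c',a.mean(0).round(1),'edge len',[np.linalg.norm(a[k]-a[k-1]).round(1) for k in range(4)])
    print(' scr',s.round(1).tolist(),'tip',t.round(1).tolist(),np.linalg.norm(t[0]-t[1]))
    ang=lambda v:np.degrees(np.arctan2(v[1],v[0]))
    print(' yaw: side',ang(a[0]-a[3]),ang(a[1]-a[2]),'back',ang(a[0]-a[1])-90,'front',ang(a[3]-a[2])-90,'scr',ang(s[0]-s[1])-90,'tip->scr',ang(s.mean(0)-t.mean(0)),ang(a.mean(0)-t.mean(0)), 'dist tip-center',np.linalg.norm(a.mean(0)-t.mean(0)))
```

```text
top roof [[659.2, 323.3], [679.1, 227.9], [610.5, 210.4], [588.5, 309.4]] c [634.3 267.7] edge len [np.float64(72.1), np.float64(97.4), np.float64(70.8), np.float64(101.4)]
 scr [[654.3, 317.5], [672.9, 235.2]] tip [[551.5, 265.7], [556.9, 236.3]] 29.87461711315179
 yaw: side 11.128097034752752 14.303868876425435 back 11.764818045673593 front 12.541775820980902 scr 12.768572052379213 tip->scr 13.056303488451233 11.81345759653065 dist tip-center 81.84500926808556
scene roof [[658.6, 326.2], [678.6, 228.9], [608.4, 212.4], [586.8, 310.9]] c [633.1 269.6] edge len [np.float64(73.4), np.float64(99.3), np.float64(72.2), np.float64(100.9)]
 scr [[653.5, 315.7], [670.9, 233.7]] tip [[552.5, 266.2], [558.0, 237.9]] 28.80363424364331
 yaw: side 11.979945200435923 13.2433609472839 back 11.629414065589003 front 12.317959009012426 scr 11.993201827098488 tip->scr 11.94928269715072 12.673814970927145 dist tip-center 79.77414453151768
```

Both views agree to within about 2 mm:

| Item | Centre (x, y) mm | Yaw |
|---|---|---|
| Red holder | (441, -15) | 22.2° |
| Green holder | (611.5, 41) | -21° |
| Cradle | (633, 268.5) | 12.3° |
| Tray | (621, -251) | -13.5° |

The measured sizes also match the ones given. First I'll move above the red holder.

Call:
{"name": "jog_arm", "arguments": {
  "moves": [174, 550, 0, -3, 100, 174, 550, 0, -3, 100, 174, 550, 0, -3, 100, 174, 550, 0, -3, 100, 174, 550, 0, -3, 100, 174, 550, 0, -3, 100, 174, 550, 0, -3, 100, 174, 550, 0, -3, 100, 174, 550, 0, -3, 100, 174, 550, 0, -3, 100],
  "squeeze": 30
}}

```text
time: 0.93
tcp_pos: [392.3, -166.0, 199.8]
orientation: [2.608, -1.751, 0.0]
wrist_force: [2.1, -0.3, 0.1]
grip_width: 87.0
```

Call:
{"name": "jog_arm", "arguments": {
  "moves": [46, 145, 0, 0, 100, 46, 145, 0, 0, 100, 46, 145, 0, 0, 100, 46, 145, 0, 0, 100, 46, 145, 0, 0, 100, 46, 145, 0, 0, 100, 46, 145, 0, 0, 100]
}}

```text
time: 1.52
tcp_pos: [438.0, -23.8, 199.6]
orientation: [2.607, -1.751, -0.001]
wrist_force: [-0.2, -0.5, -0.2]
grip_width: 87.2
```

```bash
cat > st.py <<'E'
from station import r
from scipy.spatial.transform import Rotation as R
import numpy as np
s=r.read_state(); M=R.from_rotvec(s['orientation']).as_matrix()
print(s['time'],np.round(s['tcp_pos'],1),'jaw',np.degrees(np.arctan2(M[1,0],M[0,0]))%180,'toolz',M[:,2].round(3),'F',np.round(s['wrist_force'],1),s['grip_width'],np.round(s['joints'],2))
E
python3 st.py
```

```text
1.5167 [438.  -23.8 199.6] jaw 112.22574438080554 toolz [-0.001 -0.    -1.   ] F [-0.2 -0.5 -0.2] 87.21771290970925 [ 0.59 -0.06 -0.6   1.89 -0.03  1.3  -1.19]
```

Call:
{"name": "jog_arm", "arguments": {
  "moves": [3, 9, -30, 0, 100, 3, 9, -70, 0, 100, 3, 9, -110, 0, 100, 3, 9, -150, 0, 100, 3, 9, -170, 0, 100, 3, 9, -170, 0, 100, 3, 9, -170, 0, 100]
}}

```text
time: 2.1
tcp_pos: [440.6, -14.9, 29.6]
orientation: [2.606, -1.753, -0.003]
wrist_force: [0.6, -0.6, 0.7]
grip_width: 86.9
```

```bash
python3 st.py
cat > snap.py <<'E'
import sys
from h import *
from station import read_camera
tag=sys.argv[1]; a=[int(v) for v in sys.argv[3:]]; n=sys.argv[2]
p,d=read_camera(n); np.savez(f'{n}_{tag}.npz',p=p,d=d)
x0,y0,x1,y1=a[:4] ; f=a[4]
cv2.imwrite(f'pics/{n}_{tag}.png',cv2.resize(p[y0:y1,x0:x1,::-1],None,fx=f,fy=f,interpolation=cv2.INTER_CUBIC))
E
python3 snap.py a scene 310 150 430 260 6
```

```text
2.1 [440.6 -14.9  29.6] jaw 112.16059012557088 toolz [-0.002  0.    -1.   ] F [ 0.6 -0.6  0.7] 86.86509598665215 [ 0.53  0.17 -0.63  2.08  0.12  0.93 -1.35]
```

View pics/scene_a.png

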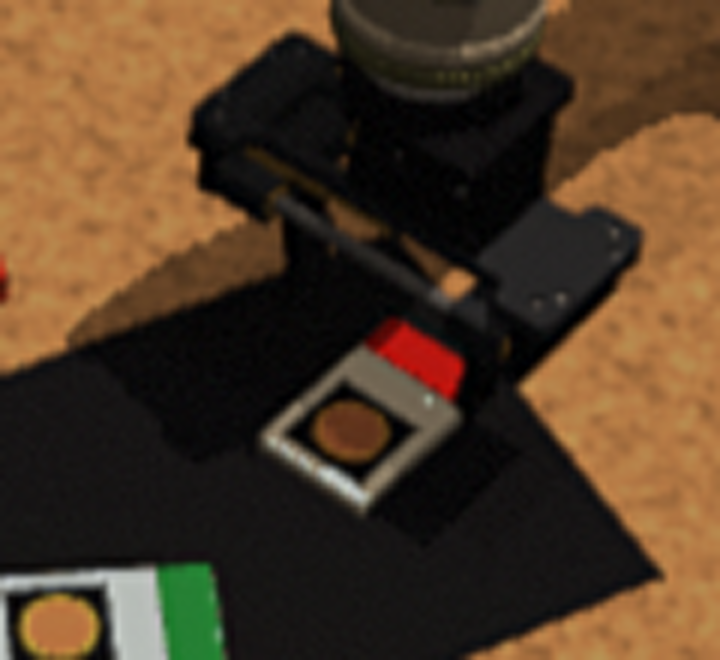

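The fingers (around crop 280,230 and 490,330) straddle the red holder, and the red tag shows beneath the gripper at (420,355). Next: descend and grip.

Call:
{"name": "jog_arm", "arguments": {
  "moves": [0, 0, -15, 0, 100, 0, 0, -26, 0, 100, 0, 0, -26, 0, 100, 0, 0, -26, 0, 100, 0, 0, -26, 0, 55, 0, 0, -26, 0, 55, 0, 0, -26, 0, 55, 0, 0, -26, 0, 55, 0, 0, -26, 0, 55, 0, 0, -26, 0, 55],
  "squeeze": 30
}}

```text
time: 2.98
tcp_pos: [441.4, -14.0, 4.0]
orientation: [2.608, -1.751, 0.0]
wrist_force: [0.2, -0.1, -0.6]
grip_width: 55.1
```

```bash
python3 st.py; python3 snap.py b scene 310 150 430 260 6;python3 snap.py b top 270 230 390 330 6; python3 st.py
```

```text
2.9833 [441.4 -14.    4. ] jaw 112.25729556632211 toolz [ 0. -0. -1.] F [ 0.2 -0.1 -0.6] 55.06167483919615 [ 0.52  0.21 -0.63  2.1   0.16  0.87 -1.38]
3.0833 [441.3 -14.    3.9] jaw 112.25577716705341 toolz [-0. -0. -1.] F [ 0.9  0.5 -0.1] 50.51978295588432 [ 0.52  0.21 -0.63  2.1   0.16  0.87 -1.38]
```

View pics/scene_b.png

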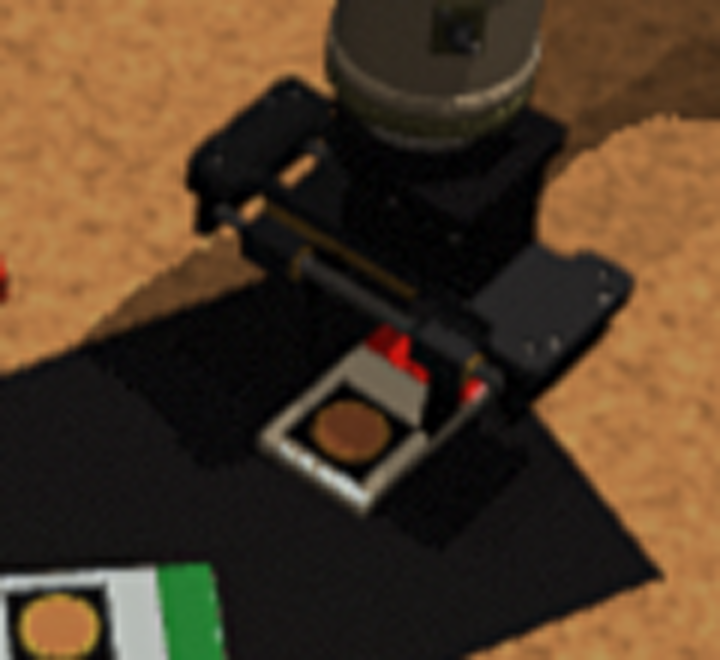

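Run:
```python
from h import *
for n,f in(('scene','scene0'),('top','top0')):
    d=np.load(f+'.npz')['d']; i=camera_info(n);R=np.array(i['R']);t=np.array(i['t'])
    for nm,X in(('red',(436,-18,10)),('red2',(420,-22,10)),('green',(600,46,10)),('card',(520,10,0)),('table',(440,200,0)),('tray',(621,-251,5)),('phone',(450,515,11))):
        u,v=np.round(proj(n,X)[0]).astype(int); z=np.median(d[v-1:v+2,u-1:u+2]); 
        c=np.array([(u-i['cx'])/i['fx'],(v-i['cy'])/i['fy'],1])*z; print(n,nm,(u,v),(R.T@(c-t)).round(1))
```

```text
scene red (np.int64(373), np.int64(216)) [436.7 -18.8   8.4]
scene red2 (np.int64(378), np.int64(213)) [419.1 -21.4   9.5]
scene green (np.int64(332), np.int64(253)) [598.1  44.1   7.6]
scene card (np.int64(352), np.int64(235)) [517.9   8.4  -1.1]
scene table (np.int64(415), np.int64(277)) [439.6 199.7  -1. ]
scene tray (np.int64(279), np.int64(184)) [ 620.1 -253.6    2.2]
scene phone (np.int64(492), np.int64(384)) [443.9 511.8  -0.7]
top red (np.int64(327), np.int64(294)) [435.3 -18.3  10.9]
top red2 (np.int64(328), np.int64(299)) [419.3 -21.7   9.3]
top green (np.int64(308), np.int64(244)) [598.9  46.8  10.1]
top card (np.int64(319), np.int64(268)) [521.    9.2  -0.6]
top table (np.int64(260), np.int64(292)) [ 4.390e+02  2.012e+02 -3.000e-01]
top tray (np.int64(398), np.int64(239)) [ 621.2 -251.1    4.7]
top phone (np.int64(164), np.int64(287)) [450.1 516.3   1.6]
```

View pics/top_b.png

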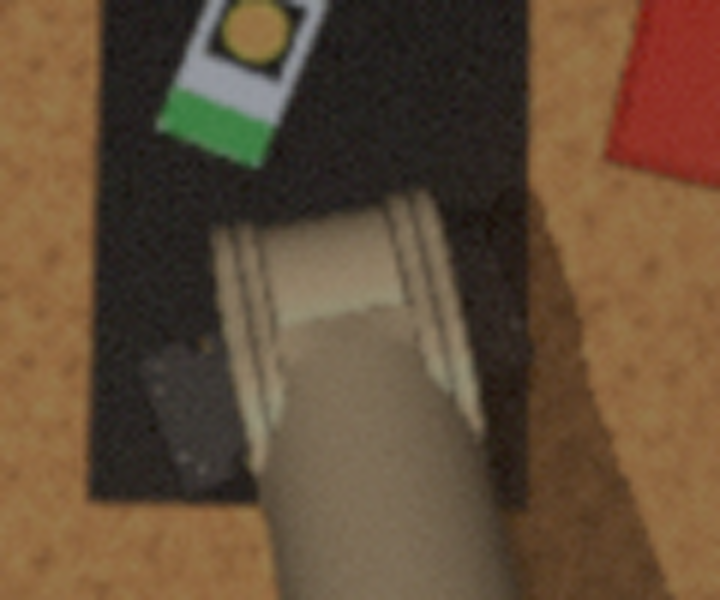

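Run:
```python
from h import *
o=[]
for f in('scene_a','scene_b'):
    p=np.load(f+'.npz')['p'][185:240,345:410]; q=(255*(p/255.)**0.45).astype(np.uint8)
    o.append(cv2.resize(q,None,fx=6,fy=6,interpolation=cv2.INTER_CUBIC))
cv2.imwrite('pics/g.png',np.hstack(o)[:,:,::-1])
d=np.load('scene_b.npz')['d']; i=camera_info('scene');R=np.array(i['R']);t=np.array(i['t'])
for v in range(190,236,3):
    row=[]
    for u in range(362,398,3):
        X=R.T@(np.array([(u-i['cx'])/i['fx'],(v-i['cy'])/i['fy'],1])*d[v,u]-t); row.append('%4.0f'%X[2])
    print(v,' '.join(row))
```

```text
190  115  124  131  138  144  152  151  159  163  171  162  151
193  110   90   77  129  137  137  145  149  153  159  150  139
196  108  110   77    3  126  132  137  145  146  153  140  138
199   68   72  106  111    2    1    3  132  136  137  134  140
202   55   57   49    1  113  113    4  122  127  135  138  139
205   46   47    3   -2    8  110  117  121  119  118  139  139
208   31   32    0   11    8   10  111  117  119  118  138  141
211   -2   -5   10    8    6    7  102  109  115  114  114  130
214    8    7   12    5    6   10    6   60  107   10  108  122
217   11    7    9    7    7    7   40   51   34   -2   -1  113
220    7   12   13   11   12   13   30   31   -2   -1   -6   97
223    7   12   11    8   10   10    7    0   -4   -3    2    2
226    8   10   11    6    8   10   -0   -2   -3    3    1    0
229    5    7    7    9    8   -4   -3    1   -1   -4    6   -1
232   -2    2    9    7   -4    1   -3    1   -1    3   -2    0
235   -1   -7   -3   -1   -2   -2   -0   -5   -0   -0   -3    1
```

View pics/g.png

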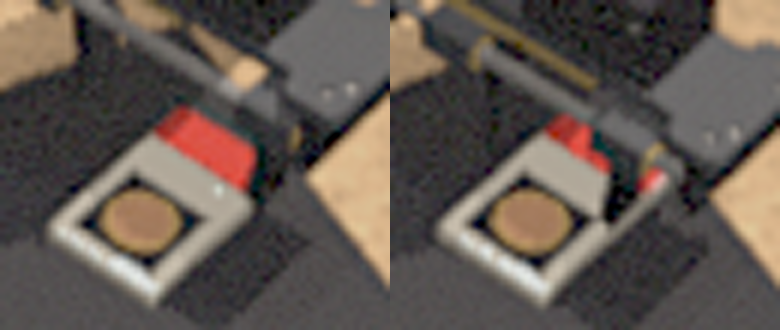

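Run:
```python
from h import *
a=np.radians(112.2);j=np.array([np.cos(a),np.sin(a)]);w=np.array([j[1],-j[0]])
for c,half,zs in(((440.6,-14.9),43.5,(20,30,40,50)),((441.4,-14),26,(4,10,15,20,30))):
  for z in zs:
    print(z,[proj('scene',np.r_[np.array(c)+s*j*half+w*9.5*q,z])[0].round(1).tolist() for s in(1,-1) for q in(1,-1)])
```

```text
20 [[383.5, 224.7], [387.6, 220.7], [358.4, 208.8], [362.6, 205.0]]
30 [[383.9, 222.4], [388.1, 218.4], [358.7, 206.4], [362.9, 202.6]]
40 [[384.3, 220.0], [388.5, 216.0], [358.9, 203.9], [363.2, 200.1]]
50 [[384.7, 217.5], [389.0, 213.5], [359.2, 201.5], [363.5, 197.7]]
4 [[377.7, 225.5], [381.8, 221.6], [362.8, 216.0], [367.0, 212.2]]
10 [[377.9, 224.1], [382.0, 220.2], [363.0, 214.6], [367.2, 210.8]]
15 [[378.1, 222.9], [382.2, 219.0], [363.1, 213.4], [367.3, 209.6]]
20 [[378.3, 221.8], [382.4, 217.8], [363.3, 212.2], [367.5, 208.4]]
30 [[378.6, 219.4], [382.8, 215.4], [363.5, 209.8], [367.8, 206.0]]
```

In the brightened crop the near finger lies on top of the slab (crop 600,215), although the TCP reads 4 mm. So the real fingertip sits higher than reported. I'll open the fingers and re-check.

Call:
{"name": "jog_arm", "arguments": {
  "moves": [0, 0, 0, 0, 100, 0, 0, 0, 0, 100, 0, 0, 0, 0, 100, 0, 0, 0, 0, 100, 0, 0, 0, 0, 100, 0, 0, 0, 0, 100, 0, 0, 0, 0, 100, 0, 0, 0, 0, 100, 0, 0, 0, 0, 100]
}}

```text
time: 3.83
tcp_pos: [441.4, -14.0, 3.9]
orientation: [2.608, -1.751, 0.0]
wrist_force: [0.5, 0.4, 0.9]
grip_width: 86.9
```

```bash
python3 st.py; python3 snap.py c scene 310 150 430 260 6
python3 - <<'E'
from h import *
p=np.load('scene_c.npz')['p'][185:240,340:410]; q=(255*(p/255.)**0.35).astype(np.uint8)
cv2.imwrite('pics/g2.png',cv2.resize(q,None,fx=11,fy=11,interpolation=cv2.INTER_CUBIC)[:,:,::-1])
E
```

```text
3.8333 [441.4 -14.    3.9] jaw 112.25469859432306 toolz [ 0. -0. -1.] F [0.5 0.4 0.9] 86.86436106989628 [ 0.52  0.21 -0.63  2.1   0.16  0.87 -1.38]
```

View pics/g2.png

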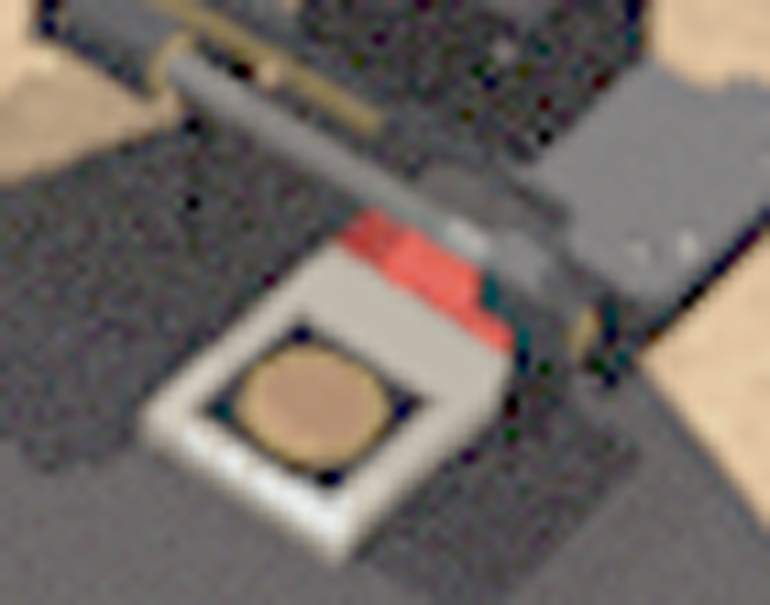

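Call:
{"name": "jog_arm", "arguments": {
  "moves": [0, 0, -1, 0, 100, 0, 0, -2, 0, 100, 0, 0, -3, 0, 100, 0, 0, -3, 0, 100]
}}

```text
time: 4.22
tcp_pos: [441.2, -14.0, 0.6]
orientation: [2.608, -1.751, -0.0]
wrist_force: [0.5, 0.2, -0.5]
grip_width: 87.2
```

Call:
{"name": "jog_arm", "arguments": {
  "moves": [0, 0, -1, 0, 100, 0, 0, -2, 0, 100, 0, 0, -2, 0, 100]
}}

```text
time: 4.47
tcp_pos: [441.2, -14.0, -1.3]
orientation: [2.608, -1.751, -0.0]
wrist_force: [-0.4, -1.2, 0.4]
grip_width: 86.9
```

Call:
{"name": "jog_arm", "arguments": {
  "moves": [0, 0, -1, 0, 100, 0, 0, -2, 0, 100, 0, 0, -2, 0, 100]
}}

```text
time: 4.72
tcp_pos: [441.3, -14.0, -3.3]
orientation: [2.608, -1.751, -0.0]
wrist_force: [0.1, 0.4, -0.1]
grip_width: 87.1
```

Call:
{"name": "jog_arm", "arguments": {
  "moves": [0, 0, -1, 0, 100, 0, 0, -1, 0, 100]
}}

```text
time: 4.88
tcp_pos: [441.3, -14.0, -4.3]
orientation: [2.608, -1.751, -0.0]
wrist_force: [0.5, 1.2, -0.4]
grip_width: 86.8
```

The TCP reads -4.3 with no contact, so the reported z is confirmed biased. I'll continue in 1 mm feels until it touches.

Call:
{"name": "jog_arm", "arguments": {
  "moves": [0, 0, -1, 0, 100, 0, 0, -1, 0, 100]
}}

```text
time: 5.05
tcp_pos: [441.3, -14.0, -5.3]
orientation: [2.608, -1.751, -0.0]
wrist_force: [-0.1, -0.4, -0.5]
grip_width: 87.4
```

Call:
{"name": "jog_arm", "arguments": {
  "moves": [0, 0, -1, 0, 100, 0, 0, -1, 0, 100]
}}

```text
time: 5.22
tcp_pos: [441.3, -14.0, -6.3]
orientation: [2.608, -1.751, -0.0]
wrist_force: [-0.0, 0.6, 0.3]
grip_width: 87.1
```

Call:
{"name": "jog_arm", "arguments": {
  "moves": [0, 0, -1, 0, 100, 0, 0, -1, 0, 100]
}}

```text
time: 5.38
tcp_pos: [441.3, -14.0, -7.3]
orientation: [2.608, -1.751, -0.0]
wrist_force: [-0.1, -0.5, -0.5]
grip_width: 87.3
```

Call:
{"name": "jog_arm", "arguments": {
  "moves": [0, 0, -1, 0, 100, 0, 0, -1, 0, 100]
}}

```text
time: 5.55
tcp_pos: [441.3, -14.0, -8.3]
orientation: [2.608, -1.751, -0.0]
wrist_force: [0.0, -0.4, 0.5]
grip_width: 87.5
```

Call:
{"name": "jog_arm", "arguments": {
  "moves": [0, 0, -1, 0, 100, 0, 0, -1, 0, 100]
}}

```text
time: 5.72
tcp_pos: [441.3, -14.0, -9.3]
orientation: [2.608, -1.751, -0.0]
wrist_force: [-0.1, 0.1, 0.1]
grip_width: 87.1
```

Call:
{"name": "jog_arm", "arguments": {
  "moves": [0, 0, -1, 0, 100, 0, 0, -1, 0, 100]
}}

```text
time: 5.88
tcp_pos: [441.3, -14.0, -10.3]
orientation: [2.608, -1.751, -0.0]
wrist_force: [-0.0, -0.6, -0.8]
grip_width: 87.2
```

Call:
{"name": "jog_arm", "arguments": {
  "moves": [0, 0, -1, 0, 100, 0, 0, -1, 0, 100]
}}

```text
time: 6.05
tcp_pos: [441.3, -14.0, -11.3]
orientation: [2.608, -1.751, -0.0]
wrist_force: [-0.9, 0.0, -0.3]
grip_width: 87.3
```

Call:
{"name": "jog_arm", "arguments": {
  "moves": [0, 0, -1, 0, 100, 0, 0, -1, 0, 100]
}}

```text
time: 6.22
tcp_pos: [441.3, -14.0, -12.3]
orientation: [2.608, -1.751, -0.0]
wrist_force: [-0.2, 0.8, -0.2]
grip_width: 86.8
```

Call:
{"name": "jog_arm", "arguments": {
  "moves": [0, 0, -1, 0, 100, 0, 0, -1, 0, 100]
}}

```text
time: 6.38
tcp_pos: [441.3, -14.0, -13.3]
orientation: [2.608, -1.751, -0.0]
wrist_force: [0.2, 0.3, -0.3]
grip_width: 86.9
```

```bash
python3 st.py; python3 snap.py d scene 310 150 430 260 6
python3 - <<'E'
from h import *
p=np.load('scene_d.npz')['p'][185:240,340:410]; q=(255*(p/255.)**0.35).astype(np.uint8)
cv2.imwrite('pics/g3.png',cv2.resize(q,None,fx=11,fy=11,interpolation=cv2.INTER_CUBIC)[:,:,::-1])
E
```

```text
6.3833 [441.3 -14.  -13.3] jaw 112.2551712527994 toolz [-0. -0. -1.] F [ 0.2  0.3 -0.3] 86.92787579664667 [ 0.51  0.25 -0.62  2.11  0.19  0.84 -1.41]
```

View pics/g3.png

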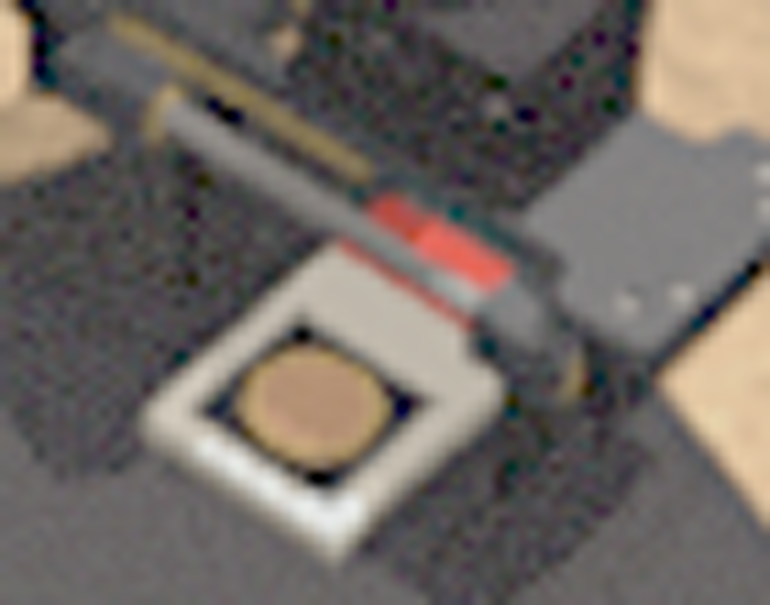

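Call:
{"name": "jog_arm", "arguments": {
  "moves": [0, 0, -1, 0, 100, 0, 0, -1, 0, 100]
}}

```text
time: 6.6
tcp_pos: [441.3, -14.0, -14.2]
orientation: [2.608, -1.751, -0.0]
wrist_force: [-1.3, 0.3, 0.1]
grip_width: 87.0
```

Call:
{"name": "jog_arm", "arguments": {
  "moves": [0, 0, -1, 0, 100, 0, 0, -1, 0, 100]
}}

```text
time: 6.77
tcp_pos: [441.3, -14.0, -15.3]
orientation: [2.608, -1.751, -0.0]
wrist_force: [-0.3, 1.0, 0.3]
grip_width: 86.6
```

Call:
{"name": "jog_arm", "arguments": {
  "moves": [0, 0, -1, 0, 100, 0, 0, -1, 0, 100]
}}

```text
time: 6.93
tcp_pos: [441.3, -14.0, -16.3]
orientation: [2.608, -1.751, -0.0]
wrist_force: [0.2, 0.4, -0.6]
grip_width: 86.7
```

Call:
{"name": "jog_arm", "arguments": {
  "moves": [0, 0, -1, 0, 100, 0, 0, -1, 0, 100]
}}

```text
time: 7.1
tcp_pos: [441.3, -14.0, -17.3]
orientation: [2.608, -1.751, -0.0]
wrist_force: [0.7, -0.1, -0.0]
grip_width: 87.4
```

Call:
{"name": "jog_arm", "arguments": {
  "moves": [0, 0, -1, 0, 100, 0, 0, -1, 0, 100]
}}

```text
time: 7.27
tcp_pos: [441.3, -14.0, -18.3]
orientation: [2.608, -1.751, -0.0]
wrist_force: [-0.2, -0.1, 0.1]
grip_width: 87.2
```

Call:
{"name": "jog_arm", "arguments": {
  "moves": [0, 0, -1, 0, 100, 0, 0, -1, 0, 100]
}}

```text
time: 7.43
tcp_pos: [441.3, -14.0, -19.3]
orientation: [2.608, -1.751, -0.0]
wrist_force: [-0.6, -0.3, -0.6]
grip_width: 86.8
```

Call:
{"name": "jog_arm", "arguments": {
  "moves": [0, 0, 0, 0, 60, 0, 0, 0, 0, 60, 0, 0, 0, 0, 60, 0, 0, 0, 0, 60, 0, 0, 0, 0, 60, 0, 0, 0, 0, 60, 0, 0, 0, 0, 60],
  "squeeze": 15
}}

```text
time: 8.02
tcp_pos: [441.4, -14.1, -19.1]
orientation: [2.608, -1.751, 0.0]
wrist_force: [0.4, 0.2, -0.4]
grip_width: 59.8
```

```bash
python3 st.py; python3 snap.py e scene 310 150 430 260 6
python3 - <<'E'
from h import *
p=np.load('scene_e.npz')['p'][185:240,340:410]; q=(255*(p/255.)**0.35).astype(np.uint8)
cv2.imwrite('pics/g4.png',cv2.resize(q,None,fx=11,fy=11,interpolation=cv2.INTER_CUBIC)[:,:,::-1])
E
```

```text
8.0167 [441.4 -14.1 -19.1] jaw 112.2534716103777 toolz [ 0. -0. -1.] F [ 0.4  0.2 -0.4] 59.7677712083708 [ 0.5   0.26 -0.61  2.12  0.2   0.82 -1.42]
```

View pics/g4.png

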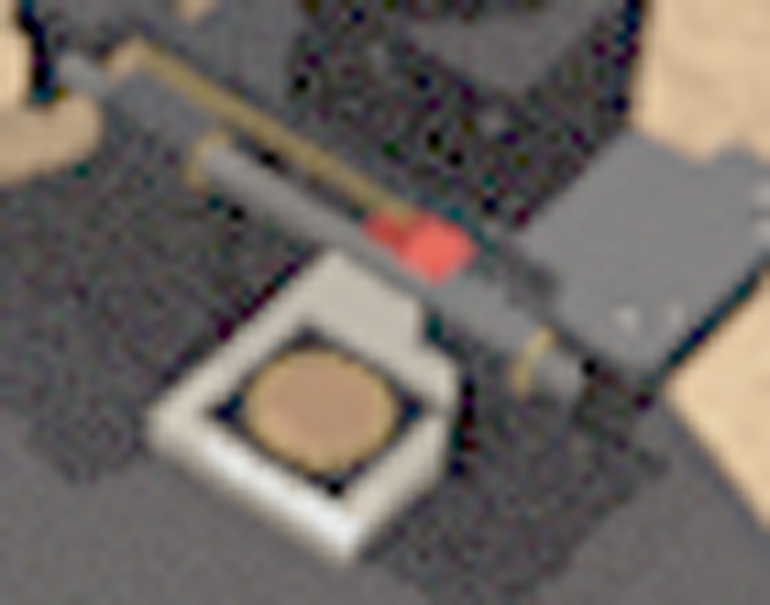

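Call:
{"name": "jog_arm", "arguments": {
  "moves": [0, 0, 0, 0, 50, 0, 0, 0, 0, 50, 0, 0, 0, 0, 50],
  "squeeze": 30
}}

```text
time: 8.32
tcp_pos: [441.4, -14.0, -19.1]
orientation: [2.608, -1.751, 0.0]
wrist_force: [-0.6, -0.4, 0.9]
grip_width: 59.9
```

Gripped at 59.9 mm, so the fingertip is between the slab's faces at a reported z of -19. That puts the z reading about 20 mm or more too low. From here I'll work in heights relative to this grip. Lifting.

Call:
{"name": "jog_arm", "arguments": {
  "moves": [0, 0, 5, 0, 50, 0, 0, 15, 0, 50, 0, 0, 40, 0, 50, 0, 0, 70, 0, 50, 0, 0, 100, 0, 50, 0, 0, 100, 0, 50, 0, 0, 100, 0, 50]
}}

```text
time: 8.9
tcp_pos: [442.7, -14.1, 83.0]
orientation: [-2.607, 1.75, -0.006]
wrist_force: [-0.6, 0.8, -0.6]
grip_width: 59.4
```

```bash
python3 st.py; python3 snap.py f scene 310 130 430 240 6
python3 - <<'E'
from h import *
p=np.load('scene_f.npz')['p'];m=masks(p)
for k in('red','brass','white'):
    for a,c,b,_ in comps(m[k],(330,150,410,235)): print(k,a,c.round(1),b,ray('scene',c,110)[0].round(1),ray('scene',c,130)[0].round(1))
E
```

```text
8.9 [442.7 -14.1  83. ] jaw 112.25149322216392 toolz [ 0.004 -0.001 -1.   ] F [-0.6  0.8 -0.6] 59.404069085480884 [ 0.56  0.08 -0.65  2.04  0.06  1.04 -1.3 ]
brass 833 [340.5 173. ] [330 150  32  46] [ 490.9 -119.   110. ] [ 501.3 -101.2  130. ]
brass 477 [401.3 208. ] [388 191  22  41] [411.2  61.3 110. ] [423.3  75.2 130. ]
white 43 [367.7 204. ] [359 199  17  11] [481.5  11.7 110. ] [492.1  26.6 130. ]
```

View pics/scene_f.png

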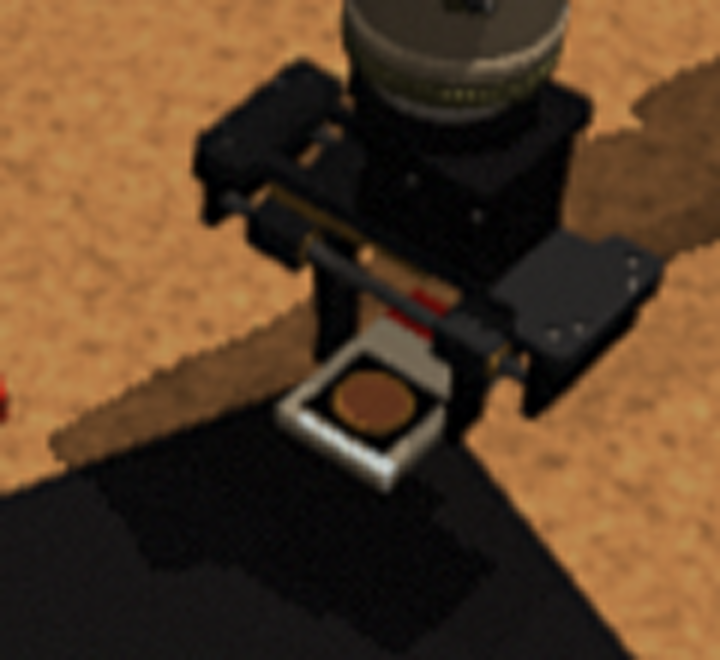

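The red holder is lifted level and held; the coin is at crop (374,400). Now carrying it over the tray.

Call:
{"name": "jog_arm", "arguments": {
  "moves": [178, -237, 0, -36, 50, 178, -237, 0, -36, 50, 178, -237, 0, -36, 50, 178, -237, 0, -36, 50, 178, -237, 0, -36, 50, 178, -237, 0, -36, 50, 178, -237, 0, -36, 50, 178, -237, 0, -36, 50, 178, -237, 0, -36, 50, 178, -237, 0, -36, 50]
}}

```text
time: 9.78
tcp_pos: [618.5, -250.2, 78.9]
orientation: [1.939, -2.47, -0.005]
wrist_force: [-0.5, 0.9, -0.6]
grip_width: 59.5
```

```bash
python3 st.py; python3 -c "
from h import *
print(ray('scene',(372.3-.4,196.7-.4),112))"; python3 snap.py g scene 200 100 320 220 6
```

```text
9.7833 [ 618.5 -250.2   78.9] jaw 76.26681582082392 toolz [-0.003  0.002 -1.   ] F [-0.5  0.9 -0.6] 59.51692910700012 [ 0.6   0.54 -0.4   1.46  0.22  1.19 -1.64]
[[459.12974503  -5.48401551 112.        ]]
```

View pics/scene_g.png

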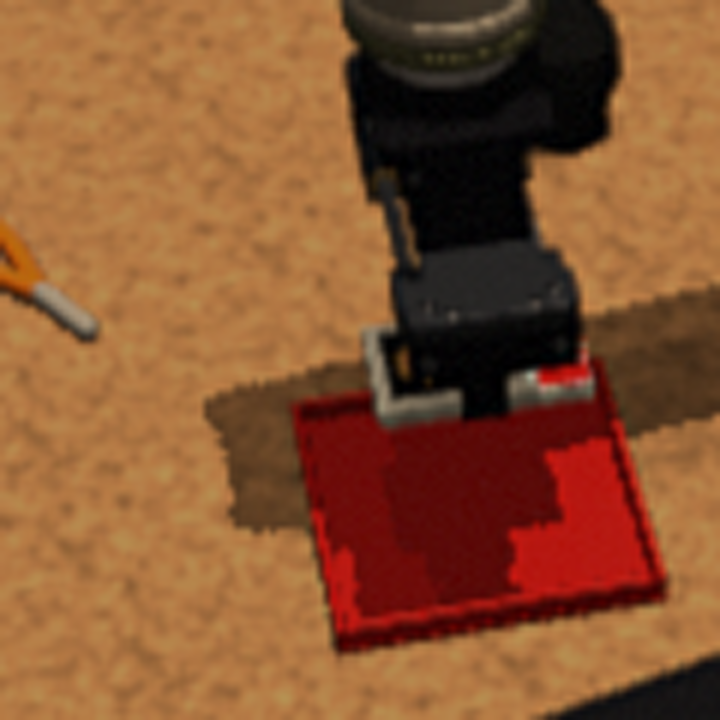

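Call:
{"name": "jog_arm", "arguments": {
  "moves": [1, -1, -20, 0, 50, 1, -1, -45, 0, 50, 1, -1, -65, 0, 50, 1, -1, -75, 0, 50, 1, -1, -75, 0, 50, 1, -1, -75, 0, 50]
}}

```text
time: 10.33
tcp_pos: [620.3, -251.2, 6.3]
orientation: [1.941, -2.47, -0.0]
wrist_force: [-0.2, -0.7, 0.3]
grip_width: 59.5
```

```bash
python3 st.py;python3 snap.py h scene 220 120 340 220 6
python3 - <<'E'
from h import *
a=np.radians(-13.7);x=np.array([np.cos(a),np.sin(a)]);y=np.array([-x[1],x[0]])
for zb in (10,20,30,40):
  print(zb,[((proj('scene',np.r_[np.array([621,-251])+x*p+y*30,zb])[0]-[220,120])*6).round(0).tolist() for p in(50,-50)])
E
```

```text
10.3333 [ 620.3 -251.2    6.3] jaw 76.31014676009433 toolz [-0.  0. -1.] F [-0.2 -0.7  0.3] 59.51465226753086 [ 0.59  0.62 -0.38  1.51  0.25  1.06 -1.66]
10 [[262.0, 436.0], [466.0, 404.0]]
20 [[260.0, 422.0], [465.0, 390.0]]
30 [[259.0, 407.0], [465.0, 375.0]]
40 [[257.0, 392.0], [464.0, 360.0]]
```

View pics/scene_h.png

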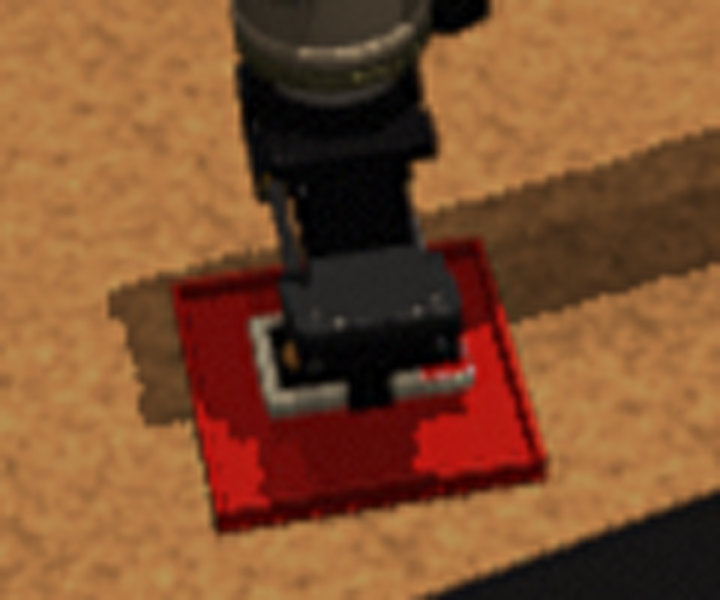

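The slab's lower corners at crop (272,417) and (472,388) put its bottom at about 22 mm. Holding the grip's relation constant predicts 25 mm, so these roughly agree. I'll go down and feel for the floor.

Call:
{"name": "jog_arm", "arguments": {
  "moves": [0, 0, -8, 0, 50, 0, 0, -14, 0, 50, 0, 0, -17, 0, 50, 0, 0, -18, 0, 50, 0, 0, -18, 0, 50]
}}

```text
time: 10.8
tcp_pos: [620.1, -252.0, -12.5]
orientation: [1.939, -2.471, -0.001]
wrist_force: [-0.3, 0.1, -0.8]
grip_width: 59.6
```

Call:
{"name": "jog_arm", "arguments": {
  "moves": [0, 0, -1, 0, 50, 0, 0, -1, 0, 50]
}}

```text
time: 10.97
tcp_pos: [620.5, -252.0, -13.1]
orientation: [-1.94, 2.471, -0.0]
wrist_force: [0.1, 0.1, -1.4]
grip_width: 59.4
```

Call:
{"name": "jog_arm", "arguments": {
  "moves": [0, 0, -1, 0, 50, 0, 0, -1, 0, 50]
}}

```text
time: 11.13
tcp_pos: [620.6, -252.1, -13.9]
orientation: [-1.94, 2.471, -0.001]
wrist_force: [-0.9, -0.2, -0.9]
grip_width: 59.6
```

Call:
{"name": "jog_arm", "arguments": {
  "moves": [0, 0, -0.6, 0, 50, 0, 0, -0.6, 0, 50, 0, 0, -0.6, 0, 50]
}}

```text
time: 11.38
tcp_pos: [620.6, -252.1, -14.0]
orientation: [-1.94, 2.471, -0.001]
wrist_force: [-3.3, 0.0, 6.4]
grip_width: 59.8
```

Call:
{"name": "jog_arm", "arguments": {
  "moves": [0, 0, -0.6, 0, 50, 0, 0, -0.6, 0, 50, 0, 0, -0.6, 0, 50]
}}

```text
time: 11.63
tcp_pos: [620.6, -252.1, -14.0]
orientation: [-1.94, 2.471, -0.001]
wrist_force: [-4.9, 2.1, 10.8]
grip_width: 59.5
```

Call:
{"name": "jog_arm", "arguments": {
  "moves": [0, 0, -0.6, 0, 50, 0, 0, -0.6, 0, 50, 0, 0, -0.6, 0, 50]
}}

```text
time: 11.88
tcp_pos: [620.6, -252.1, -14.0]
orientation: [1.94, -2.471, 0.001]
wrist_force: [-7.0, 1.7, 16.5]
grip_width: 59.4
```

The slab touches the tray floor at a reported z of -14.0, which is what the constant offset predicted. I'll relax the pressure, release, and check.

Call:
{"name": "jog_arm", "arguments": {
  "moves": [0, 0, 1.6, 0, 50, 0, 0, 1.6, 0, 50, 0, 0, 1.6, 0, 100, 0, 0, 1.6, 0, 100, 0, 0, 1.6, 0, 100, 0, 0, 1.6, 0, 100, 0, 0, 1.6, 0, 100, 0, 0, 1.6, 0, 100, 0, 0, 1.6, 0, 100, 0, 0, 1.6, 0, 100]
}}

```text
time: 12.72
tcp_pos: [620.3, -252.0, -14.4]
orientation: [1.94, -2.471, 0.0]
wrist_force: [0.3, 0.2, 0.2]
grip_width: 86.7
```

Call:
{"name": "jog_arm", "arguments": {
  "moves": [0, 0, 20, 0, 100, 0, 0, 60, 0, 100, 0, 0, 100, 0, 100, 0, 0, 140, 0, 100, 0, 0, 150, 0, 100, 0, 0, 150, 0, 100]
}}

```text
time: 13.22
tcp_pos: [622.7, -252.6, 140.7]
orientation: [-1.937, 2.468, -0.01]
wrist_force: [0.6, 0.2, 0.3]
grip_width: 86.9
```

```bash
python3 st.py;python3 snap.py i scene 220 80 340 220 5
```

```text
13.2167 [ 622.7 -252.6  140.7] jaw 76.24866544796123 toolz [ 0.007 -0.003 -1.   ] F [0.6 0.2 0.3] 86.93309316086523 [ 0.61  0.5  -0.41  1.39  0.2   1.29 -1.62]
```

View pics/scene_i.png

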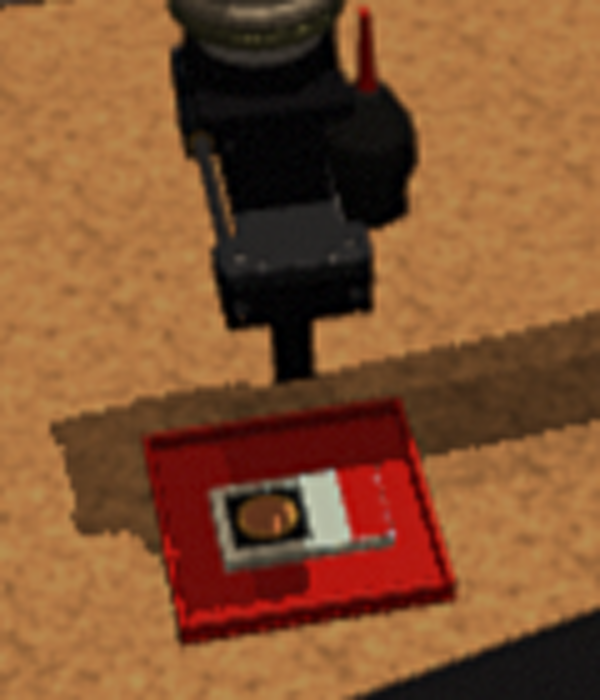

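The red holder lies flat and face up in the tray, coin at (267,515) and tag at (370,500). Next is the green holder, gripped 30 mm behind its centre.

Call:
{"name": "jog_arm", "arguments": {
  "moves": [-37, 304, 0, -7, 100, -37, 304, 0, -7, 100, -37, 304, 0, -7, 100, -37, 304, 0, -7, 100, -37, 304, 0, -7, 100, -37, 304, 0, -7, 100, -37, 304, 0, -7, 100, -37, 304, 0, -7, 100, -37, 304, 0, -7, 100, -37, 304, 0, -7, 100]
}}

```text
time: 14.1
tcp_pos: [582.5, 52.7, 134.4]
orientation: [1.787, -2.582, -0.001]
wrist_force: [-0.3, -0.7, 0.3]
grip_width: 87.0
```

```bash
python3 st.py
```

```text
14.1 [582.5  52.7 134.4] jaw 69.37900714569732 toolz [-0.002 -0.    -1.   ] F [-0.3 -0.7  0.3] 87.03252914356334 [ 0.27  0.34 -0.53  1.63  0.18  1.22 -2.23]
```

Call:
{"name": "jog_arm", "arguments": {
  "moves": [1, -1, -30, 0, 100, 1, -1, -70, 0, 100, 1, -1, -110, 0, 100, 1, -1, -130, 0, 100, 1, -1, -130, 0, 100, 1, -1, -130, 0, 100]
}}

```text
time: 14.6
tcp_pos: [583.6, 49.3, 4.7]
orientation: [1.781, -2.585, -0.002]
wrist_force: [1.4, 0.6, 1.0]
grip_width: 86.9
```

```bash
python3 st.py; python3 snap.py j scene 280 190 400 290 6
```

```text
14.6 [583.6  49.3   4.7] jaw 69.14477083463575 toolz [-0.003 -0.001 -1.   ] F [1.4 0.6 1. ] 86.92872290276269 [ 0.24  0.48 -0.49  1.74  0.27  0.99 -2.29]
```

View pics/scene_j.png

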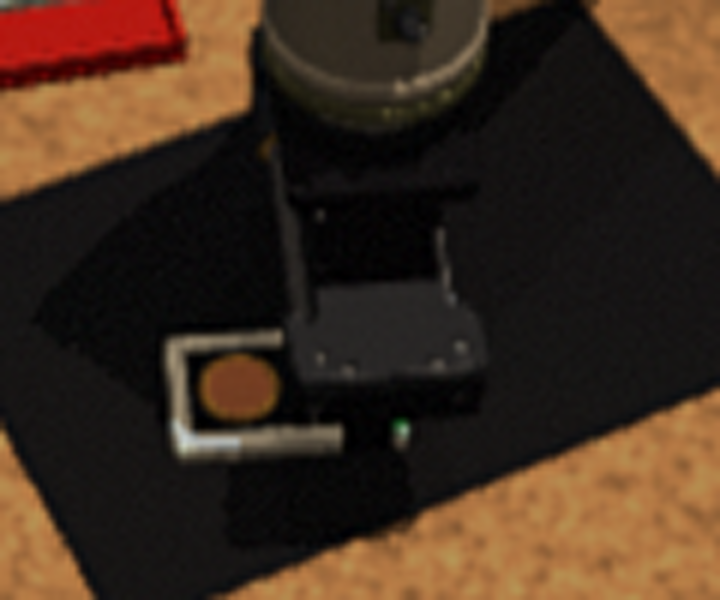

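The finger (crop 345–390) lies beside the tag end and the coin sits clear at (240,387). Descending and feeling for the table.

Call:
{"name": "jog_arm", "arguments": {
  "moves": [0, 2, -10, 0, 100, 0, 2, -20, 0, 100, 0, 2, -23, 0, 100, 0, 2, -24, 0, 100, 0, 2, -24, 0, 100, 0, 2, -24, 0, 100]
}}

```text
time: 15.15
tcp_pos: [584.6, 53.1, -18.0]
orientation: [-1.785, 2.585, -0.0]
wrist_force: [-0.3, -0.7, 0.3]
grip_width: 87.1
```

Call:
{"name": "jog_arm", "arguments": {
  "moves": [0, 0, -1, 0, 100, 0, 0, -1, 0, 100]
}}

```text
time: 15.32
tcp_pos: [584.5, 53.0, -19.1]
orientation: [-1.785, 2.585, -0.0]
wrist_force: [-0.1, -0.8, 0.4]
grip_width: 87.2
```

Call:
{"name": "jog_arm", "arguments": {
  "moves": [0, 0, -1, 0, 100, 0, 0, -1, 0, 100]
}}

```text
time: 15.48
tcp_pos: [584.4, 53.0, -20.4]
orientation: [1.785, -2.585, 0.0]
wrist_force: [0.6, 0.3, -0.8]
grip_width: 87.1
```

Call:
{"name": "jog_arm", "arguments": {
  "moves": [0, 0, -1, 0, 100, 0, 0, -1, 0, 100]
}}

```text
time: 15.65
tcp_pos: [584.3, 53.0, -21.5]
orientation: [1.785, -2.585, -0.0]
wrist_force: [-0.2, 0.3, 0.9]
grip_width: 87.0
```

Call:
{"name": "jog_arm", "arguments": {
  "moves": [0, 0, -1, 0, 100, 0, 0, -1, 0, 100]
}}

```text
time: 15.82
tcp_pos: [584.4, 53.0, -22.2]
orientation: [1.785, -2.585, 0.0]
wrist_force: [-0.5, -0.7, 2.2]
grip_width: 87.0
```

Call:
{"name": "jog_arm", "arguments": {
  "moves": [0, 0, -1, 0, 100, 0, 0, -1, 0, 100]
}}

```text
time: 15.98
tcp_pos: [584.5, 53.0, -22.2]
orientation: [1.785, -2.585, 0.001]
wrist_force: [-6.7, -1.5, 13.4]
grip_width: 87.1
```

The table is felt at a reported z of -22.2, so the offset is 22.2 mm. I'll rise 2 mm and grip.

Call:
{"name": "jog_arm", "arguments": {
  "moves": [0, 0, 2, 0, 100, 0, 0, 2, 0, 50, 0, 0, 2, 0, 50, 0, 0, 2, 0, 50, 0, 0, 2, 0, 50, 0, 0, 2, 0, 50, 0, 0, 2, 0, 50, 0, 0, 2, 0, 50, 0, 0, 2, 0, 50, 0, 0, 2, 0, 50],
  "squeeze": 40
}}

```text
time: 16.82
tcp_pos: [584.3, 53.0, -21.4]
orientation: [1.785, -2.585, -0.0]
wrist_force: [0.2, 0.0, -1.0]
grip_width: 59.7
```

```bash
python3 st.py
```

```text
16.8167 [584.3  53.  -21.4] jaw 69.26020768501265 toolz [-0. -0. -1.] F [ 0.2  0.  -1. ] 59.70342099785012 [ 0.22  0.52 -0.48  1.75  0.29  0.94 -2.31]
```

Call:
{"name": "jog_arm", "arguments": {
  "moves": [0, 0, 5, 0, 50, 0, 0, 20, 0, 50, 0, 0, 50, 0, 50, 0, 0, 70, 0, 50, 0, 0, 70, 0, 50]
}}

```text
time: 17.23
tcp_pos: [587.2, 53.6, 53.6]
orientation: [-1.782, 2.58, -0.006]
wrist_force: [0.7, 0.7, -0.4]
grip_width: 59.7
```

Call:
{"name": "jog_arm", "arguments": {
  "moves": [-81, 187, 0, 33, 50, -81, 187, 0, 33, 50, -81, 187, 0, 33, 50, -81, 187, 0, 33, 50, -81, 187, 0, 33, 50, -81, 187, 0, 33, 50, -81, 187, 0, 33, 50, -81, 187, 0, 33, 50, -81, 187, 0, 33, 50]
}}

```text
time: 17.98
tcp_pos: [504.0, 238.5, 48.5]
orientation: [2.443, -1.974, 0.001]
wrist_force: [0.4, 0.8, -0.4]
grip_width: 59.5
```

```bash
python3 st.py; python3 snap.py k scene 310 230 430 360 5;python3 snap.py k top 200 190 320 290 6
```

```text
17.9833 [504.  238.5  48.5] jaw 102.10397859525152 toolz [ 0.    -0.001 -1.   ] F [ 0.4  0.8 -0.4] 59.49624917302032 [ 0.06  0.41 -0.7   1.78  0.3   1.06 -2.11]
```

View pics/scene_k.png

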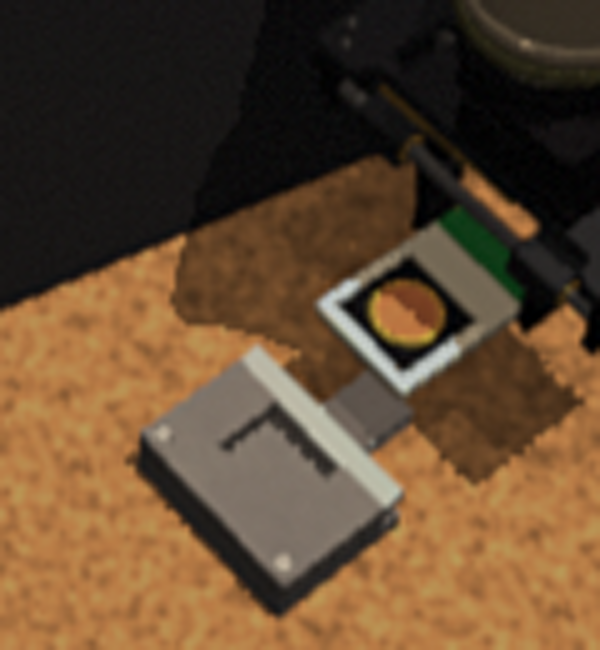

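View pics/top_k.png

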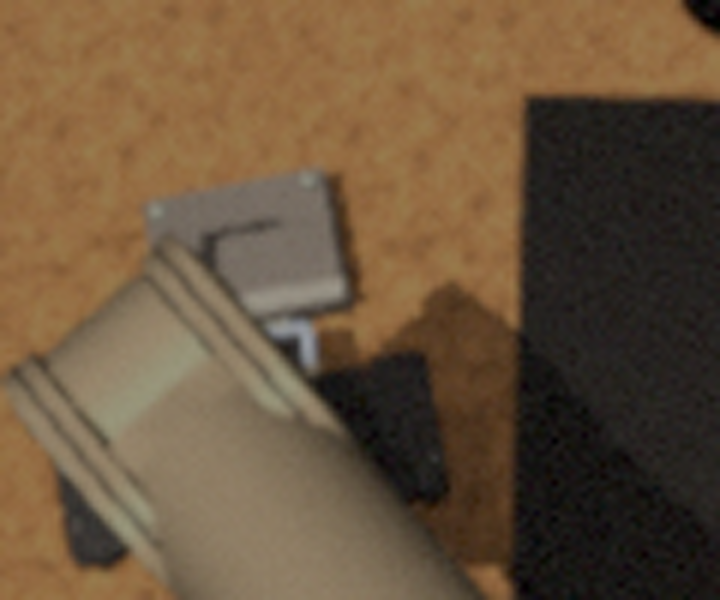

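Run:
```python
from h import *
a=np.radians(12.1);x=np.array([np.cos(a),np.sin(a)]);y=np.array([-x[1],x[0]]);T=np.array([504,238.5])
pts=(np.array([(320,300),(405,393),(407,313)])+.5)/5-.5+[310,230]
for z in(70,75,80):
  R=ray('scene',pts,z)[:,:2]-T; print(z,'local x',(R@x).round(1),'y',(R@y).round(1))
print('expect 79.6 79.6 49.6 ; -30 30 0')
# roof corners this picture
q=(np.array([(282,588),(140,438),(252,348),(402,497)])+.5)/5-.5+[310,230]
print(ray('scene',q,35).round(1), ray('scene',q,35).mean(0))
```

```text
70 local x [73.2 76.5 46.2] y [-33.4  27.3  -3. ]
75 local x [75.7 79.  48.9] y [-31.4  29.   -1.2]
80 local x [78.3 81.5 51.5] y [-29.3  30.7   0.7]
expect 79.6 79.6 49.6 ; -30 30 0
[[660.2 326.5  35. ]
 [681.8 231.8  35. ]
 [611.2 212.6  35. ]
 [588.5 311.7  35. ]] [635.43531282 270.64565324  35.        ]
```

The held holder measures where expected (front edge +80 mm, coin +50 mm, z about 78). The tongue is ahead, below it. Settling, then going down to slot height.

Call:
{"name": "jog_arm", "arguments": {
  "moves": [0, 0, -15, 0, 50, 0, 0, -35, 0, 50, 0, 0, -45, 0, 50, 0, 0, -50, 0, 50, 0, 0, -50, 0, 50, 0, 0, -50, 0, 50]
}}

```text
time: 18.58
tcp_pos: [503.6, 240.0, -1.0]
orientation: [-2.445, 1.972, 0.0]
wrist_force: [0.4, -0.2, -1.0]
grip_width: 59.4
```

```bash
cat > loc.py <<'E'
from station import r
import numpy as np
s=r.read_state();a=np.radians(12.2);x=np.array([np.cos(a),np.sin(a)]);y=np.array([-x[1],x[0]])
d=np.array(s['tcp_pos'][:2])-[633.5,268.8]; print('cradle-local tcp',d@x,d@y,'slab bottom',s['tcp_pos'][2]+21.4)
E
python3 st.py; python3 loc.py; python3 snap.py l scene 320 240 420 350 6
```

```text
18.5833 [503.6 240.   -1. ] jaw 102.23710502107691 toolz [ 0.  0. -1.] F [ 0.4 -0.2 -1. ] 59.358260110311456 [ 0.03  0.48 -0.67  1.81  0.35  0.97 -2.14]
cradle-local tcp -133.04424362530187 -0.7008442209756088 slab bottom 20.444582643494016
```

View pics/scene_l.png

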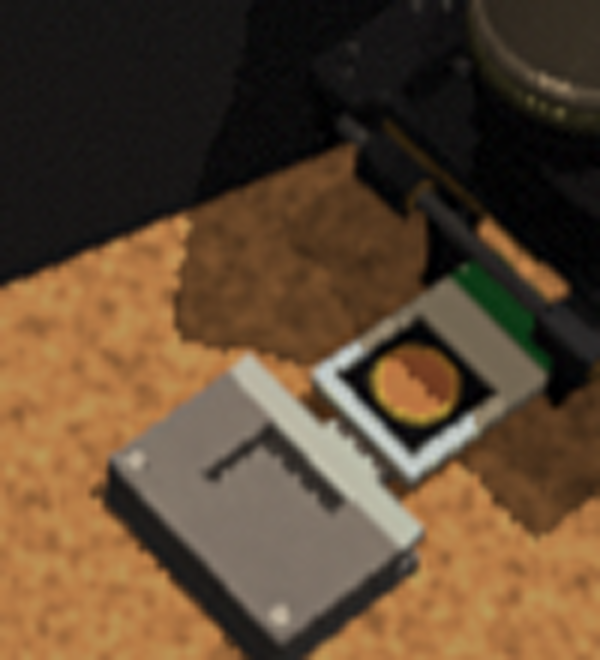

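Holder edges (315,375)–(410,480) run parallel to the cradle front and are centred on it. Lowering to just above the tongue.

Call:
{"name": "jog_arm", "arguments": {
  "moves": [0, 0.5, -2, 0, 50, 0, 0.5, -4, 0, 50, 0, 0.5, -5, 0, 50, 0, 0.5, -5, 0, 50]
}}

```text
time: 18.97
tcp_pos: [503.3, 240.4, -6.4]
orientation: [2.446, -1.971, 0.0]
wrist_force: [0.9, 0.2, -0.9]
grip_width: 59.5
```

```bash
python3 st.py; python3 loc.py
```

```text
18.9667 [503.3 240.4  -6.4] jaw 102.25743614692196 toolz [-0. -0. -1.] F [ 0.9  0.2 -0.9] 59.46385278996997 [ 0.02  0.49 -0.67  1.82  0.36  0.96 -2.15]
cradle-local tcp -133.23153254044675 -0.2222986629308869 slab bottom 15.001886887333812
```

Call:
{"name": "jog_arm", "arguments": {
  "moves": [5.9, 1.3, 0, 0, 50, 11.7, 2.5, 0, 0, 50, 17.6, 3.8, 0, 0, 50, 22.5, 4.9, 0, 0, 50, 27.4, 5.9, 0, 0, 50, 27.4, 5.9, 0, 0, 50]
}}

```text
time: 19.47
tcp_pos: [531.9, 246.5, -6.4]
orientation: [-2.445, 1.972, -0.0]
wrist_force: [-0.8, 0.5, -1.6]
grip_width: 59.6
```

```bash
python3 st.py; python3 loc.py
```

```text
19.4667 [531.9 246.5  -6.4] jaw 102.22299970387495 toolz [ 0.  0. -1.] F [-0.8  0.5 -1.6] 59.63606176849426 [ 0.01  0.54 -0.65  1.74  0.38  0.99 -2.14]
cradle-local tcp -104.02321077495213 -0.283936489519118 slab bottom 15.038195894732102
```

Call:
{"name": "jog_arm", "arguments": {
  "moves": [4, 0.9, 0, 0, 50, 8, 1.7, 0, 0, 50, 12, 2.6, 0, 0, 50, 16, 3.5, 0, 0, 50, 19.5, 4.2, 0, 0, 50, 19.5, 4.2, 0, 0, 50]
}}

```text
time: 19.97
tcp_pos: [551.0, 250.7, -6.3]
orientation: [-2.445, 1.972, -0.0]
wrist_force: [-0.5, -0.1, -0.7]
grip_width: 59.6
```

```bash
python3 st.py; python3 loc.py; python3 snap.py m scene 320 240 420 350 6
```

```text
19.9667 [551.  250.7  -6.3] jaw 102.2356259420029 toolz [ 0.  0. -1.] F [-0.5 -0.1 -0.7] 59.642706646430824 [-0.    0.57 -0.64  1.69  0.39  1.01 -2.13]
cradle-local tcp -84.46278461335646 -0.29461229367861647 slab bottom 15.093220354691027
```

View pics/scene_m.png

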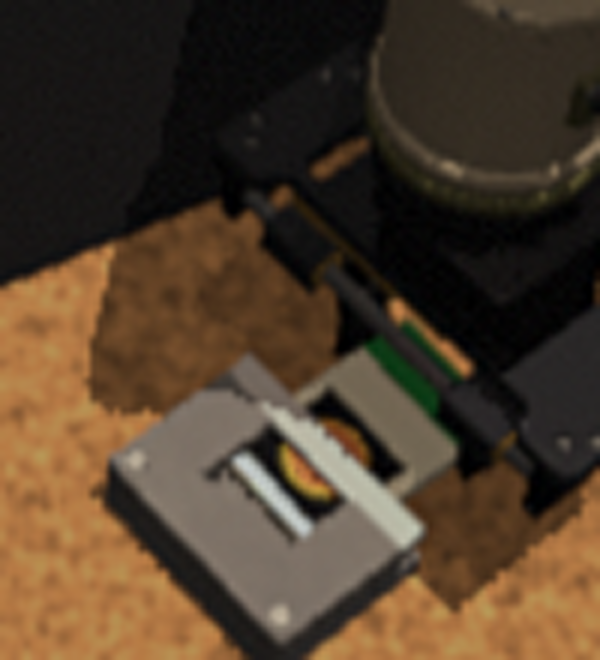

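The holder is in the slot, with its white front edge and coin visible in the window at (270,490) and (310,465). Continuing.

Call:
{"name": "jog_arm", "arguments": {
  "moves": [4, 0.9, 0, 0, 50, 8, 1.7, 0, 0, 50, 12, 2.6, 0, 0, 50, 16, 3.5, 0, 0, 50, 20, 4.4, 0, 0, 50, 24, 5.3, 0, 0, 50, 24, 5.3, 0, 0, 50]
}}

```text
time: 20.6
tcp_pos: [575.1, 256.0, -6.3]
orientation: [-2.445, 1.972, -0.0]
wrist_force: [-0.3, -0.7, -1.1]
grip_width: 59.2
```

Call:
{"name": "jog_arm", "arguments": {
  "moves": [1, 0.2, 0, 0, 50, 2, 0.4, 0, 0, 50, 2, 0.4, 0, 0, 50]
}}

```text
time: 20.85
tcp_pos: [576.1, 256.3, -6.4]
orientation: [2.446, -1.971, -0.0]
wrist_force: [0.3, 0.4, -1.1]
grip_width: 59.7
```

Call:
{"name": "jog_arm", "arguments": {
  "moves": [1, 0.2, 0, 0, 50, 1, 0.2, 0, 0, 50]
}}

```text
time: 21.02
tcp_pos: [576.3, 256.3, -6.7]
orientation: [2.445, -1.97, -0.001]
wrist_force: [-4.8, -1.8, -0.2]
grip_width: 59.3
```

```bash
python3 st.py; python3 loc.py
```

```text
21.0167 [576.3 256.3  -6.7] jaw 102.27840263173357 toolz [-0.002 -0.001 -1.   ] F [-4.8 -1.8 -0.2] 59.31078636050317 [-0.02  0.62 -0.62  1.62  0.4   1.04 -2.12]
cradle-local tcp -58.57796880136384 -0.1565562189126905 slab bottom 14.683247100703507
```

Call:
{"name": "jog_arm", "arguments": {
  "moves": [1, 0.2, 0, 0, 50, 1, 0.2, 0, 0, 50]
}}

```text
time: 21.18
tcp_pos: [576.3, 256.2, -7.1]
orientation: [2.444, -1.968, -0.003]
wrist_force: [-7.1, -3.2, 0.2]
grip_width: 59.4
```

Call:
{"name": "jog_arm", "arguments": {
  "moves": [1, 0.2, 0, 0, 50, 1, 0.2, 0, 0, 50]
}}

```text
time: 21.35
tcp_pos: [576.3, 256.1, -7.4]
orientation: [2.443, -1.967, -0.004]
wrist_force: [-11.5, -4.2, 2.1]
grip_width: 59.7
```

```bash
python3 st.py; python3 loc.py; python3 snap.py n scene 320 240 420 350 6
```

```text
21.35 [576.3 256.1  -7.4] jaw 102.31428380009766 toolz [-0.005 -0.003 -1.   ] F [-11.5  -4.2   2.1] 59.65330395512334 [-0.02  0.62 -0.62  1.61  0.4   1.05 -2.12]
cradle-local tcp -58.540020096958486 -0.28950732098466486 slab bottom 14.035305271049356
```

View pics/scene_n.png

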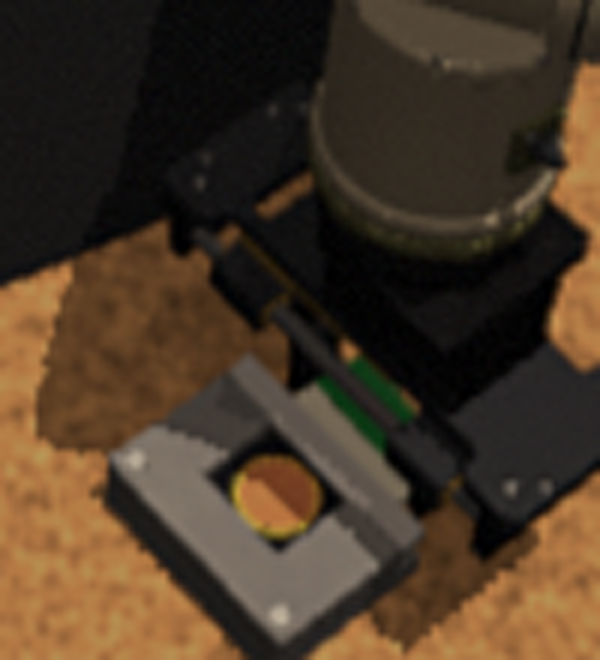

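Run:
```python
from h import *
o=np.array([320,240])
cv=lambda q:(np.array(q,float)+.5)/6-.5+o
roof=ray('scene',cv([(275,645),(108,463),(248,355),(423,537)]),35)[:,:2]
print(roof.round(1)); c=roof.mean(0);print(c,[np.linalg.norm(roof[k]-roof[k-1]).round(1) for k in range(4)])
scr=ray('scene',cv([(279,613),(137,460)]),35)[:,:2]; print('scr',scr.mean(0))
p=np.load('scene_n.npz')['p'];m=masks(p)
h=cv2.cvtColor(p,cv2.COLOR_RGB2HSV)
mm=(h[:,:,1]>110)&(h[:,:,2]>60)&(h[:,:,0]<30)
for a_,cc,b,_ in comps(mm,(353,312,378,334),20):
    X=ray('scene',cc,24)[0,:2]
    for C in((633.5,268.8),c):
        d=X-C;a=np.radians(12.2);print(a_,cc,b,'coin local',d@[np.cos(a),np.sin(a)],d@[-np.sin(a),np.cos(a)])
X=ray('scene',cv([(276,495)]),24)[0,:2]; d=X-[633.5,268.8]; print(d@[np.cos(a),np.sin(a)],d@[-np.sin(a),np.cos(a)])
```

```text
[[661.2 325.7]
 [681.3 230.8]
 [608.7 212.5]
 [588.4 311.9]]
[634.90365341 270.21236316] [np.float64(74.1), np.float64(97.0), np.float64(74.9), np.float64(101.5)]
scr [662.0102468  274.82075752]
164 [365.52439024 322.29878049] [358 316  16  14] coin local -7.270306719197851 0.0015249745069579126
164 [365.52439024 322.29878049] [358 316  16  14] coin local -8.940727230849655 -1.0823144529928836
-7.755929579885283 -0.33164076708133555
```

The coin is centred in the window and the motion stops hard, but the camera estimate is 1–3 mm short of home. I'll push a bit more firmly to make sure it isn't a snag.

Call:
{"name": "jog_arm", "arguments": {
  "moves": [1, 0.2, 0.5, 0, 50, 2, 0.4, 0.5, 0, 50, 2, 0.4, 0.5, 0, 50]
}}

```text
time: 21.65
tcp_pos: [576.5, 256.0, -7.4]
orientation: [2.44, -1.964, -0.007]
wrist_force: [-18.4, -6.7, 5.0]
grip_width: 59.5
```

Call:
{"name": "jog_arm", "arguments": {
  "moves": [1, 0.2, 0.5, 0, 50, 2, 0.4, 0.5, 0, 50, 2, 0.4, 0.5, 0, 50]
}}

```text
time: 21.9
tcp_pos: [577.0, 255.6, -7.4]
orientation: [2.437, -1.963, -0.008]
wrist_force: [-25.4, -9.9, 9.0]
grip_width: 59.5
```

```bash
python3 st.py; python3 loc.py
```

```text
21.9 [577.  255.6  -7.4] jaw 102.31353578078834 toolz [-0.012 -0.006 -1.   ] F [-25.4  -9.9   9. ] 59.47129651127049 [-0.02  0.63 -0.62  1.6   0.4   1.06 -2.12]
cradle-local tcp -58.06057543674281 -1.0003553777748306 slab bottom 13.959213133486362
```

Call:
{"name": "jog_arm", "arguments": {
  "moves": [-3, -0.7, 0, 0, 50, -6, -1.2, 0.5, 0, 50, -7, -1, 0.5, 0, 50, -7, -1, 0.5, 0, 50]
}}

```text
time: 22.23
tcp_pos: [576.5, 256.9, -4.5]
orientation: [-2.445, 1.971, -0.001]
wrist_force: [0.3, 0.1, -1.7]
grip_width: 59.4
```

```bash
python3 st.py; python3 loc.py
```

```text
22.2333 [576.5 256.9  -4.5] jaw 102.26086187957374 toolz [ 0.001  0.    -1.   ] F [ 0.3  0.1 -1.7] 59.40032549091147 [-0.02  0.61 -0.62  1.62  0.4   1.04 -2.12]
cradle-local tcp -58.184469860560704 0.4003294710932995 slab bottom 16.864910110645244
```

Call:
{"name": "jog_arm", "arguments": {
  "moves": [0, 0, -1.5, 0, 50, 0, 0, -2.5, 0, 50, 0, 0, -2.5, 0, 50, 0, 0, -2.5, 0, 100, 0, 0, -2.5, 0, 100, 0, 0, -2.5, 0, 100, 0, 0, -2.5, 0, 100, 0, 0, -2.5, 0, 100, 0, 0, -2.5, 0, 100, 0, 0, -2.5, 0, 100]
}}

```text
time: 23.07
tcp_pos: [576.3, 256.7, -7.3]
orientation: [-2.446, 1.972, -0.0]
wrist_force: [-0.1, 0.6, 0.5]
grip_width: 86.2
```

Call:
{"name": "jog_arm", "arguments": {
  "moves": [0, 0, 20, 0, 100, 0, 0, 50, 0, 100, -20, -10, 90, 0, 100, -50, -40, 110, 0, 100, -80, -70, 110, 0, 100, -110, -100, 110, 0, 100, -110, -100, 110, 0, 100, -110, -100, 110, 0, 100]
}}

```text
time: 23.73
tcp_pos: [464.9, 153.7, 102.8]
orientation: [2.441, -1.974, 0.004]
wrist_force: [0.1, 0.4, -0.7]
grip_width: 86.8
```

```bash
python3 st.py; python3 snap.py o scene 320 270 420 360 7;python3 snap.py o top 200 200 280 280 7
```

```text
23.7333 [464.9 153.7 102.8] jaw 102.09350517970591 toolz [ 0.001 -0.003 -1.   ] F [ 0.1  0.4 -0.7] 86.81640296962117 [ 0.26  0.18 -0.73  1.9   0.14  1.11 -1.88]
```

View pics/scene_o.png

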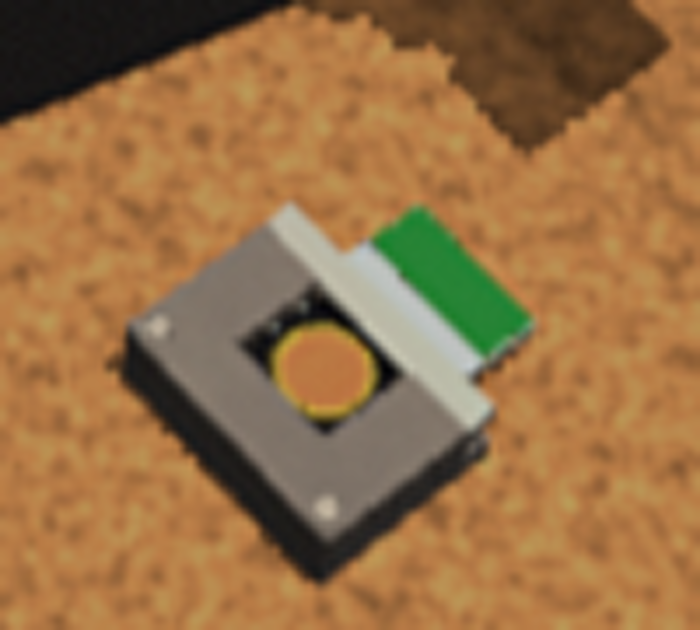

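View pics/top_o.png

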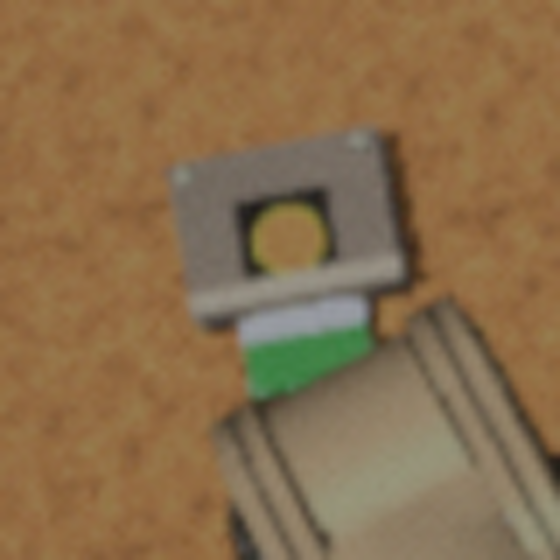

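Run:
```python
from h import *
a=np.radians(12.2);x=np.array([np.cos(a),np.sin(a)]);y=np.array([-x[1],x[0]]);C=np.array([633.7,269])
p=np.load('scene_o.npz')['p'];m=masks(p)
for nm,win in(('green',(370,295,400,325)),('brass',(357,314,376,332))):
    for A,c,b,mk in comps(m[nm],win,20): 
        d=ray('scene',c,24)[0,:2]-C;print(nm,A,c.round(1),'local',(d@x).round(1),(d@y).round(1))
        if nm=='green':
            q=cv2.boxPoints(cv2.minAreaRect(np.argwhere(mk)[:,::-1].astype(np.float32)));d=ray('scene',q,24)[:,:2]-C;print(np.c_[d@x,d@y].round(1).tolist())
o=np.array([320,270]);cv_=lambda q:(np.array(q,float)+.5)/7-.5+o
# roof corners, front-bottom lip vs roof front edge
roof=ray('scene',cv_([(328,545),(128,328),(290,205),(493,410)]),35)[:,:2]-C;print('roof',np.c_[roof@x,roof@y].round(1).tolist())
e=ray('scene',cv_([(418,207),(533,322),(345,250),(482,375)]),24)[:,:2]-C;print('slab rear corners',np.c_[e@x,e@y].round(1).tolist())
p=np.load('top_o.npz')['p'];m=masks(p)
t=np.load('top_o.npz')['p']
for A,c,b,mk in comps(m['brass'],(235,227,248,241),15):
    d=ray('top',c,24)[0,:2]-C;print('top coin',A,c,b,(d@x).round(1),(d@y).round(1))
o=np.array([200,200])
e=ray('top',cv_([(0,0)])*0+(np.array([(288,241)])+.5)/7-.5+o,24)[:,:2]-C;print('top coin hand',(e@x),(e@y))
rf=ray('top',(np.array([(170,168),(377,128),(410,275),(192,318)])+.5)/7-.5+o,35)[:,:2]-C;print('roof top',np.c_[rf@x,rf@y].round(1).tolist())
wd=ray('top',(np.array([(237,205),(327,190),(335,262),(245,277)])+.5)/7-.5+o,[35])[:,:2]-C;print('window',np.c_[wd@x,wd@y].round(1).tolist())
```

```text
green 197 [384.  309.6] local -64.7 2.0
[[-54.5, -25.5], [-75.3, -28.5], [-74.9, 28.7], [-54.6, 31.2]]
brass 159 [365.7 322.6] local -7.2 0.7
roof [[37.7, 51.6], [37.4, -47.7], [-36.4, -49.6], [-36.7, 49.7]]
slab rear corners [[-75.5, -26.0], [-75.2, 30.9], [-44.3, -29.1], [-47.9, 34.7]]
top coin 73 [240.97260274 233.73972603] [237 229   9  10] -6.5 -0.2
top coin hand [-7.17599828] [0.79309625]
roof top [[35.7, 47.8], [35.4, -50.7], [-36.3, -53.5], [-36.4, 49.6]]
window [[12.2, 20.0], [10.9, -22.5], [-23.4, -20.3], [-22.2, 22.1]]
```

All the estimates agree to within about 2 mm of home: coin -6.5 to -7.2 (should be -6), rear edge -75.4 (should be -76), tag -64.7 (should be -63). Unclamping may have let it creep back a few tenths. I'll finish with a gentle push on its rear edge with shut fingers.

Call:
{"name": "jog_arm", "arguments": {
  "moves": [28, 45, 0, 0, 0, 56, 91, 0, 0, 0, 56, 91, 0, 0, 0, 56, 91, 0, 0, 0, 56, 91, -30, 0, 0, 56, 91, -50, 0, 0, 56, 91, -50, 0, 0, 56, 91, -50, 0, 0, 56, 91, -50, 0, 0, 56, 91, -50, 0, 0]
}}

```text
time: 24.67
tcp_pos: [523.2, 248.4, 54.2]
orientation: [-2.444, 1.97, -0.001]
wrist_force: [-0.5, -0.3, 0.5]
grip_width: 28.0
```

Call:
{"name": "jog_arm", "arguments": {
  "moves": [0, 0, 0, 0, 0, 0, 0, 0, 0, 0, 0, 0, 0, 0, 0, 0, 0, 0, 0, 0, 0, 0, 0, 0, 0, 0, 0, 0, 0, 0, 0, 0, 0, 0, 0, 0, 0, 0, 0, 0]
}}

```text
time: 25.33
tcp_pos: [522.2, 247.7, 52.7]
orientation: [2.446, -1.972, 0.0]
wrist_force: [-0.0, -0.1, 0.1]
grip_width: 0.6
```

```bash
python3 st.py; python3 loc.py
```

```text
25.3333 [522.2 247.7  52.7] jaw 102.25453649083394 toolz [-0. -0. -1.] F [-0.  -0.1  0.1] 0.6230846145750959 [ 0.05  0.45 -0.71  1.72  0.33  1.09 -2.12]
cradle-local tcp -113.20428162069918 2.8633300023873147 slab bottom 74.0673047372443
```

Call:
{"name": "jog_arm", "arguments": {
  "moves": [0.6, -2.8, -20, 0, 0, 0.6, -2.8, -40, 0, 0, 0.6, -2.8, -52, 0, 0, 0.6, -2.8, -56.5, 0, 0, 0.6, -2.8, -56.5, 0, 0, 0.6, -2.8, -56.5, 0, 0]
}}

```text
time: 25.83
tcp_pos: [523.0, 245.3, -3.3]
orientation: [-2.446, 1.971, 0.0]
wrist_force: [0.5, 0.3, 0.5]
grip_width: 0.3
```

Call:
{"name": "jog_arm", "arguments": {
  "moves": [4, 0.9, 0, 0, 0, 9, 1.9, 0, 0, 0, 15, 3.2, 0, 0, 0, 20, 4.3, 0, 0, 0, 20, 4.3, 0, 0, 0, 20, 4.3, 0, 0, 0]
}}

```text
time: 26.33
tcp_pos: [543.2, 249.3, -3.8]
orientation: [-2.445, 1.972, 0.0]
wrist_force: [-0.0, -0.4, -0.6]
grip_width: 0.4
```

```bash
python3 st.py; python3 loc.py; python3 snap.py p scene 320 250 420 350 6
```

```text
26.3333 [543.2 249.3  -3.8] jaw 102.23851949979846 toolz [ 0.  0. -1.] F [-0.  -0.4 -0.6] 0.4103187351918515 [ 0.02  0.56 -0.66  1.71  0.39  1.01 -2.14]
cradle-local tcp -92.38651833818847 0.033526137166240366 slab bottom 17.584721141226748
```

View pics/scene_p.png

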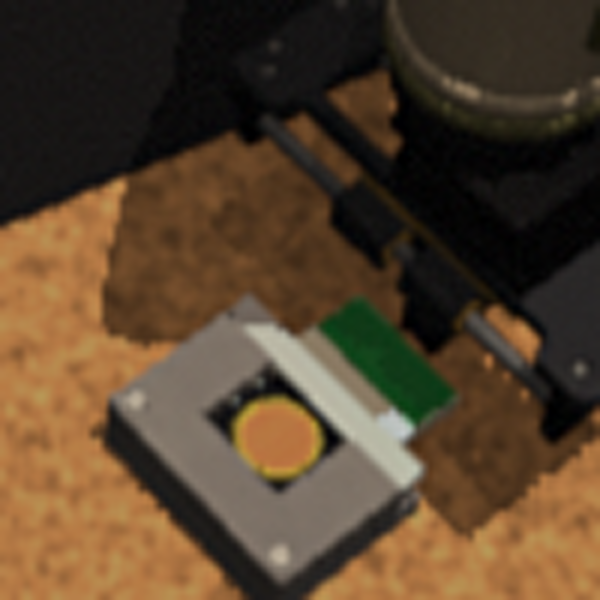

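The shut fingers are just behind the tag end (finger tip at about (425,340), tag at (390,360)). Advancing in small steps.

Call:
{"name": "jog_arm", "arguments": {
  "moves": [2, 0.4, 0, 0, 0, 4, 0.9, 0, 0, 0, 4, 0.9, 0, 0, 0]
}}

```text
time: 26.63
tcp_pos: [546.7, 249.9, -4.0]
orientation: [2.445, -1.971, -0.0]
wrist_force: [-0.5, -0.5, -0.1]
grip_width: 0.5
```

Call:
{"name": "jog_arm", "arguments": {
  "moves": [1, 0.2, 0, 0, 0, 2, 0.4, 0, 0, 0, 2, 0.4, 0, 0, 0]
}}

```text
time: 26.88
tcp_pos: [547.0, 250.0, -4.1]
orientation: [2.443, -1.969, -0.002]
wrist_force: [-8.7, -3.0, 6.4]
grip_width: 0.7
```

Call:
{"name": "jog_arm", "arguments": {
  "moves": [1, 0.2, 0, 0, 0, 2, 0.4, 0, 0, 0, 2, 0.4, 0, 0, 0]
}}

```text
time: 27.13
tcp_pos: [547.2, 250.0, -4.3]
orientation: [2.441, -1.966, -0.005]
wrist_force: [-16.0, -6.8, 12.9]
grip_width: 0.5
```

```bash
python3 st.py; python3 loc.py
```

```text
27.1333 [547.2 250.   -4.3] jaw 102.30096453600791 toolz [-0.007 -0.004 -1.   ] F [-16.   -6.8  12.9] 0.522878076192783 [ 0.01  0.57 -0.66  1.69  0.4   1.03 -2.14]
cradle-local tcp -88.35124765403252 -0.16137251026026617 slab bottom 17.08381773759556
```

The rear edge stops hard: there's no movement as the force climbs from 9 to 17 N. Backing away, then a finer measurement from averaged images.

Call:
{"name": "jog_arm", "arguments": {
  "moves": [-4, -0.9, 0.5, 0, 0, -10, -2.1, 1, 0, 0, -20, -4.2, 10, 0, 0, -30, -10, 40, 0, 0, -50, -40, 70, 0, 0, -80, -80, 110, 0, 0, -110, -120, 130, 0, 0, -110, -160, 130, 0, 0, -110, -200, 130, 0, 0, -110, -240, 130, 0, 0]
}}

```text
time: 27.97
tcp_pos: [442.0, 36.0, 126.5]
orientation: [-2.446, 1.969, -0.006]
wrist_force: [0.6, 0.3, -0.5]
grip_width: 0.6
```

```bash
python3 st.py
python3 - <<'E'
from h import *
from station import read_camera
for n in('scene','top'):
    p=np.mean([read_camera(n)[0].astype(float) for _ in range(6)],0); np.save(f'avg_{n}.npy',p)
    x0,y0,x1,y1=(325,285,405,360) if n=='scene' else (215,205,270,265)
    cv2.imwrite(f'pics/avg_{n}.png',cv2.resize(p[y0:y1,x0:x1,::-1].astype(np.uint8),None,fx=9,fy=9,interpolation=cv2.INTER_CUBIC))
E
python3 st.py
```

```text
27.9667 [442.   36.  126.5] jaw 102.32154468357238 toolz [ 0.004 -0.001 -1.   ] F [ 0.6  0.3 -0.5] 0.5737391164809409 [ 0.49  0.02 -0.67  1.98  0.02  1.14 -1.55]
28.5667 [442.3  38.1 124.8] jaw 102.33906257785969 toolz [-0.  0. -1.] F [ 0.7  0.4 -0.2] 0.3333308804483894 [ 0.49  0.03 -0.67  1.98  0.02  1.14 -1.55]
```

View pics/avg_top.png

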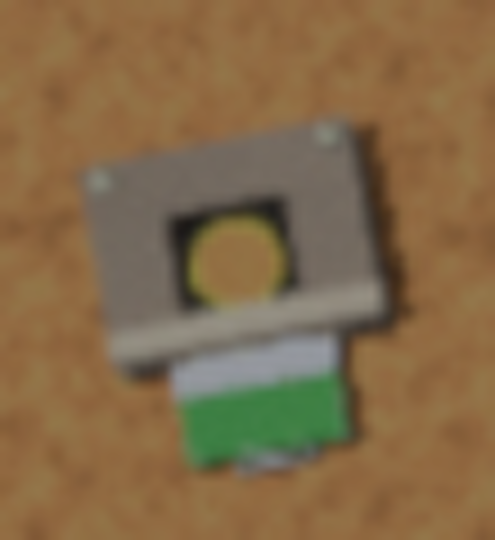

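View pics/avg_scene.png

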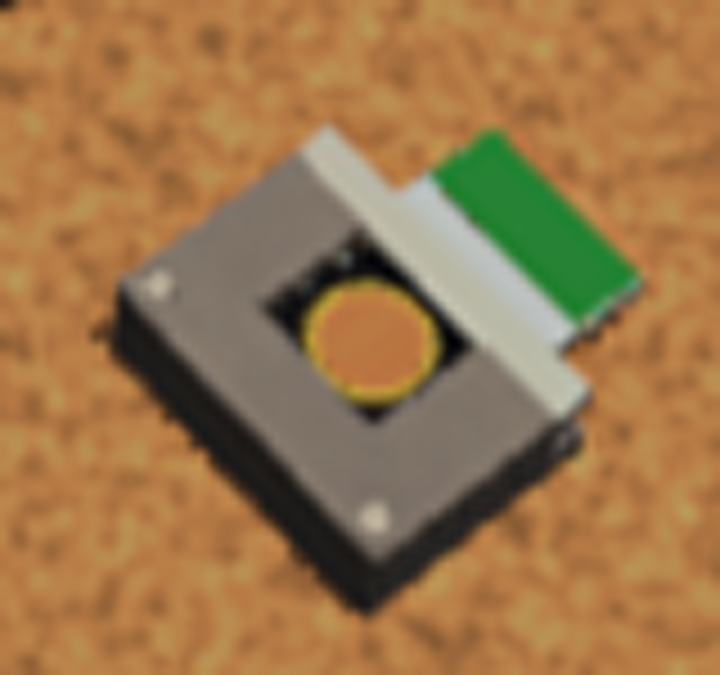

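The top view shows a sliver of tongue past the tag end at (275,460), which is useful: fully home means exactly 4 mm of tongue beyond the holder. I'll profile it along the axis.

Run:
```python
from h import *
from scipy.ndimage import map_coordinates
a=np.radians(12.2);x=np.array([np.cos(a),np.sin(a)]);y=np.array([-x[1],x[0]]);C=np.array([633.7,269])
for n in('top','scene'):
    p=np.load(f'avg_{n}.npy'); L=np.arange(-96,44,.5); prof=0
    ys=np.arange(-10,11,2.)
    for yy in ys:
        X=np.c_[C+L[:,None]*x+yy*y,np.full(len(L),24.)]; uv=proj(n,X)
        prof=prof+np.stack([map_coordinates(p[:,:,k],[uv[:,1],uv[:,0]],order=1) for k in range(3)],1)/len(ys)
    g=prof[:,1]-(prof[:,0]+prof[:,2])/2; br=prof.mean(1); sat=prof[:,0]-prof[:,2]
    def cross(s,lo,hi,lev):
        o=[]
        for k in range(len(L)-1):
            if lo<=L[k]<hi and (s[k]-lev)*(s[k+1]-lev)<0:o.append(round(float(L[k]+.5*(lev-s[k])/(s[k+1]-s[k])),1))
        return o
    gm=g[(L>-66)&(L<-58)].mean()
    print(n,'green edges (home -75,-51; width 24):',cross(g,-90,-40,gm/2))
    print(' tongue->wood edge R-B half:',cross(sat,-96,-70,(sat[(L>-96)&(L<-92)].mean()+10)/2), 'wood sat',sat[:6].mean())
    for i in range(0,60,2): print(L[i],prof[i].round(0).astype(int),end='; ') if L[i]<-66 else None
    print()
    X=np.r_[C-80*x,14];u=proj(n,X); d=ray(n,u,24)[0,:2]-C; print(' predicted tongue tip on z24 plane at',d@x)
    X=np.r_[C-38*x,35];u=proj(n,X); d=ray(n,u,24)[0,:2]-C; print(' predicted roof front edge at',d@x)
    X=np.r_[C+38*x,35];u=proj(n,X); d=ray(n,u,24)[0,:2]-C; print(' predicted roof back edge at',d@x, 'sat cross',cross(sat,25,44,25),'bright around',[(float(l),b.round()) for l,b in zip(L[::2],sat[::2]) if 30<l<42])
    print(' white strip/roof edges', [(float(l),b.round().astype(int).tolist()) for l,b in zip(L[::2],prof[::2]) if -52<l<-28])
```

```text
top green edges (home -75,-51; width 24): [-76.7, -53.0]
 tongue->wood edge R-B half: [-84.7] wood sat 79.31728056230754
-96.0 [146 109  67]; -95.0 [146 109  67]; -94.0 [146 108  67]; -93.0 [146 108  66]; -92.0 [145 107  66]; -91.0 [144 106  65]; -90.0 [143 105  65]; -89.0 [142 104  65]; -88.0 [139 102  65]; -87.0 [134 100  66]; -86.0 [128  97  69]; -85.0 [122  97  74]; -84.0 [118 100  83]; -83.0 [115 104  92]; -82.0 [112 107  98]; -81.0 [107 108  99]; -80.0 [101 108  98]; -79.0 [ 97 110  96]; -78.0 [ 92 113  92]; -77.0 [ 86 116  88]; -76.0 [ 79 118  82]; -75.0 [ 75 120  78]; -74.0 [ 72 124  76]; -73.0 [ 70 126  74]; -72.0 [ 67 127  72]; -71.0 [ 65 128  70]; -70.0 [ 64 128  69]; -69.0 [ 63 128  69]; -68.0 [ 63 128  69]; -67.0 [ 63 128  68]; 
 predicted tongue tip on z24 plane at -81.54052208935245
 predicted roof front edge at -36.02195938519315
 predicted roof back edge at 40.45429559768077 sat cross [36.5] bright around [(31.0, np.float64(19.0)), (32.0, np.float64(19.0)), (33.0, np.float64(20.0)), (34.0, np.float64(20.0)), (35.0, np.float64(21.0)), (36.0, np.float64(23.0)), (37.0, 
[... 1884 characters left out ...]
), (39.0, np.float64(5.0)), (40.0, np.float64(4.0)), (41.0, np.float64(3.0))]
 white strip/roof edges [(-51.0, [153, 171, 154]), (-50.0, [173, 183, 174]), (-49.0, [184, 189, 185]), (-48.0, [188, 193, 190]), (-47.0, [189, 193, 190]), (-46.0, [188, 193, 189]), (-45.0, [187, 192, 187]), (-44.0, [186, 190, 183]), (-43.0, [186, 189, 179]), (-42.0, [186, 188, 174]), (-41.0, [186, 187, 171]), (-40.0, [186, 186, 169]), (-39.0, [186, 186, 167]), (-38.0, [186, 185, 167]), (-37.0, [186, 185, 166]), (-36.0, [186, 185, 166]), (-35.0, [187, 185, 167]), (-34.0, [189, 186, 168]), (-33.0, [190, 188, 169]), (-32.0, [189, 187, 168]), (-31.0, [182, 180, 163]), (-30.0, [163, 161, 146]), (-29.0, [132, 131, 120])]
```

Measured against the roof the holder comes out about 1.4 mm short; measured against the tongue tip it comes out about 1.5 mm past. So it's home within pixel noise, and the stop is hard. Last look at the whole scene before handing in.

Run:
```python
import numpy as np,cv2
cv2.imwrite('pics/final.png',np.load('avg_scene.npy')[:,:,::-1].astype(np.uint8))
```

```text
(no output)
```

View pics/final.png

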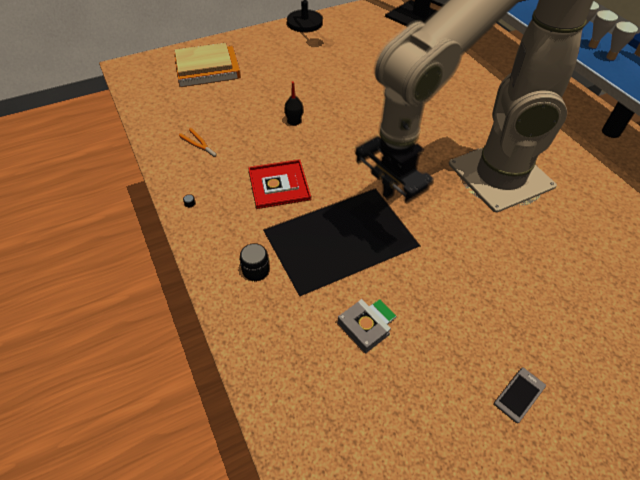

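The final view shows the red holder flat in the tray (278,184) and the green one in the cradle (367,322). The lens (255,260), blower (293,110) and phone (520,395) are where they started, and the arm is clear.

```bash
python3 -c "
from station import r
print(r.close_job())"
```

```text
the job is handed in; nothing more can be done
None
```

The job is handed in at about 28.6 s of the 61 s allowed. The red holder is in the tray and the green one is in the cradle.

- **Red holder:** It was set down flat and face up on the tray floor before I let go. I felt the floor contact first and relaxed the pressure before opening the fingers.
- **Green holder:** It went in coin end first, face up, until it stopped hard. It did not move under about 27 N while gripped. It then moved 0.3 mm at most under a 17 N push on its rear edge with shut fingers. The coin shows in the window and the green tag sticks out.
- **Bystanders:** In the last picture the lens, blower and phone look unmoved, and the arm was clear of everything.

**Checks that disagreed:**
- **Height reading:** The reported TCP height read about 22 mm too low. My first grasp of the red holder closed above it without touching it. I found the true height by touch and worked from that.
- **Insertion depth:** The camera put the green holder about 1.5 mm short of home against the cradle roof, but about 1.5 mm past it against the tongue tip. The arm's own position at the stop read 2–3 mm short of what I expected. I took the hard stop as the deciding evidence that it is home.

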